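# Stack two keyed hubs face down on the spigot and clip them

### The arm

A 6-joint arm with a two-finger parallel gripper is mounted at the origin on a cart in front of the work surface, level with it; the furniture and walls round the work are solid. World frame = base frame: x ahead of the robot, y to its left, z up, the work surface at z = 0. Lengths are in m, angles in rad, forces in N, time in s.
With the tool pointing down it reaches from about 0.35 to 0.8 m from the base axis. Payload 7.3 kg.
Tool frame: the origin (TCP) lies on the mounting face of the last link; the fingertips stand 173 mm ahead of it and the grasp point (between the pads) lies 155 mm ahead of it; z points along the fingers, y is the direction in which the jaws open and shut (so a half turn about z gives the same grasp; the last joint's range is limited). The gripper opens to 85 mm and grips with 20 to 120 N. Pads are 22 mm wide; open, the fingers measure 114 mm over their backs; the gripper's body (76 mm by 85 mm) begins 54 mm behind the grasp point. The pads swing forward as they close: fully open they stand 13 mm farther back than shut.
Start: joints at [1.057, 0.342, 1.524, -0, 1.275, -0.146], TCP at [0.189, 0.49, 0.405] pointing down, gripper open.
Joint ranges: [-2.53, 2.53], [-0.77, 2.02], [0.04, 2.7], [-1, 4.14], [0.28, 2.66], [-3.11, 3.11]. Speed limits (rad/s): [2.57, 2.57, 3.14, 3.14, 3.14, 3.14].

### API

Orientations are given as a 3x3 rotation matrix whose columns are the frame's x, y, z axes.
In Python, from plant import telemetry, eyes, env gives the robot as it stands.
- The arm moves only by the tool jog_arm, never from a script. Its argument "commands" is one flat list of numbers, 5 for each row, row after row: the opening in per cent of the stroke, from 0 (shut) to 100 (fully open), then the shift along the tool's x, y, z in cm, then the turn about the tool's z in rad. In form: [jaw, x, y, z, roll, jaw, x, y, z, roll, ...]. A call has 1 to 12 rows; each row shifts and turns the pose as measured when the row begins, along the tool's axes as they then stand; what a row does not reach is not made up. A row lasts 1/12 s, in which the tool goes at most 41.7 mm and 7.16 degrees, less where a joint would pass 70% of its speed; a pose out of reach is approached as far as the arm can. A call with a gripper value outside its range is refused whole. The fingers move at their own pace and stop on an object; "squeeze" is the grip in N (left out, the last holds). Time passes only in rows, so rows that do not move let the fingers close. It gives the time, the measured TCP pose, the force and the opening at its end, in the units of the state.
- telemetry.read_state(): the state, without advancing time (a new reading comes with each control period).
- eyes.snapshot(name): name is "scene" or "top" or "wrist"; returns a dict with "img" (400x640x3 uint8, blue, green, red), "mtx" (3x3 intrinsics, pixels), "R" (3x3) and "t" (3): a world point X has camera coordinates R X + t; the wrist camera has in their place "mount" (4x4, takes a point from camera to tool coordinates, whose origin is the TCP and whose axes are the flange's). Camera axes: x right, y down, z forward; pixel columns grow to the right and rows downward; lengths in m; the calibration is good to about 2 mm. The wrist camera is an equidistant fisheye: a pixel r from the principal point sees the ray r / f radians off the axis. A picture is of the moment at which its call begins: read the wrist's pose just before it. There is no depth.
- env.close_job(): hands the job in, once; it reports no verdict.
The state is a dict: "time_s": time; "qpos": joint angles; "joint_vel": joint speeds; "joint_torque": joint torques, N m; "ee_pos": TCP position; "tcp_rot": TCP orientation; "wrist_force": force on the tool from outside, world axes, zero at the start; "wrist_torque": the same for the moment, N m; "grip_width": finger opening in m.
Only numpy, scipy, OpenCV 4.12 (cv2) and the standard library are available. Lean on these libraries where they do the work, as an engineer would, in place of code of your own. Each camera call takes 0.05 s, during which the arm holds its last target.

### The job

Get the two flanged hubs ready for gluing: seat the silver hub face down on the fixture's spigot, then the green hub face down on the back of the silver one, each turned until its slots drop over the lugs and it lies fully home, flush on what is under it. Then swing the spring clip onto the edge of the green hub's flange and leave it there, and do not knock over the white tub or the black jar.

Things in the scene. Friction and masses are not known exactly. Their poses are not given: they have to be found in the camera images.
- fixture: Fixed holding fixture: wooden plate 120 x 200 x 16 mm (x -60..60, y -135..65 mm) with a steel spigot at its origin, 44 mm in diameter, 20 mm high above the plate, top 5 mm chamfered to 34 mm. Four lugs at its foot, 90 degrees apart, 9 mm wide, 5 mm high, out to 30 mm from the axis. Origin at bench height under the spigot's axis, z up.
- spigot_foot (a point): On the spigot's axis at the plate's top, 16 mm above the bench. A hub fully home has its origin here; while its slots are not over the lugs it stands 5 mm higher. The lugs' angle about the axis differs every time, is NOT reported and is not tied to the fixture's x, y: find it by turning a hub on them until it drops, or by looking.
- silver_hub: Silver hub, 0.25 to 0.46 kg, starts face down on a dark block 46 mm high. Origin: centre of its face (underside), z up. Flange 110 mm across, z 0..12 mm; boss 60 mm across, z 12..28; own spigot 44 mm across, z 28..48, top 5 mm chamfered: grasp it there from above, fingertips at z 36. Lugs as the fixture's on the boss along its +-x, +-y (z 28..33). A hub seated on it: origin 28 mm above its.
- silver_face (a point): Centre of the silver hub's face, its underside (= its origin). The face has a round recess 47.5 mm across, 22 mm deep, that goes over a spigot, and four slots 13 mm wide, 6 mm deep, out to the rim along the hub's +-x and +-y, that go over the lugs. Any quarter turn fits; a slot takes a lug within about 3 degrees. The green hub's face is the same.
- green_hub: Green hub, same shape, size and axes as silver_hub (recess, slots, spigot and lugs too), 0.25 to 0.46 kg, starts face down on the same block. It goes on top of the silver one. Its grasp is also on its spigot, fingertips 36 mm above its origin.
- clip (a joint): Spring clip's turn about its upright pivot screw, rad. 0: arm points at the spigot's axis (stop); larger: swung clear, anticlockwise from above, to 2.3. Starts clear, 1.2 to 2.0. A stiff pivot (0.08 N m) holds it where it is left. Its pad stands on the seated green hub's flange when this is below about 0.3.
- clip_pivot (a point): On the clip's pivot axis, 73 mm above the bench, 92 mm from the spigot's axis towards the fixture's -y.
- clip_tab (a point): Centre of the top of the orange tab standing on the clip's arm, 30 mm from the pivot. Tab 14 mm wide across the arm, 10 mm along it, 75 to 104 mm above the bench. Push it sideways with a shut gripper. The arm is 16 mm wide, its top 75 mm above the bench.
- clip_pad: The clip's steel leaf with a dark round pad, 28 mm across, 46 mm from the pivot. Origin on the pivot axis at bench height. The pad's underside hangs 54.5 mm above the bench, 1.5 mm below the top of the seated green flange, and springs upward (1.2 N + 0.6 N per mm): pushed at the tab with 3 to 8 N it rides up onto the flange's edge, but not onto a hub that is not home.
- tub_white: White tub with lid, bystander, 72 mm across, 68 mm high, behind and left of the fixture. Origin: centre of its underside.
- jar_black: Black jar, bystander, 68 mm across, 86 mm high, right of the fixture, near the bench edge. Origin: centre of its underside.

How it is judged:
On the way, in this order (a step that is already met when the one before it is completed fails the run):
1. the silver hub is fully home, face down on the fixture's spigot (z of silver_hub in the frame of spigot_foot below 0.002 m and horizontal distance between silver_hub and spigot_foot below 0.004 m and angle between silver_hub's own z axis and vertical below 0.04 rad), for 0.2 s.
2. the green hub is fully home, face down on the silver one (z of green_hub in the frame of silver_hub between 0.025 and 0.03 m and horizontal distance between green_hub and silver_hub below 0.004 m and angle between green_hub's own z axis and vertical below 0.04 rad), for 0.2 s.
3. the clip's pad is on the edge of the green hub's flange (value of joint clip below 0.35 rad and contact force between clip_pad and green_hub above 0.4 N), for 0.2 s.
At the end, for the whole second after the job is handed in: Silver hub home on the fixture (under 2 mm above and 4 mm beside the spigot foot), green hub home on it (25 to 30 mm above, within 4 mm of its axis), both tilted under 0.04 rad and at rest; clip below 0.35 rad, its pad pressing on the green hub with over 0.4 N (all of step 1 and all of step 2 and all of step 3 and linear speed of each of green_hub, silver_hub below 0.02 m/s); the robot touches nothing.
It fails at once if the white tub or the black jar is knocked over (angle between any of tub_white, jar_black's own z axis and vertical above 0.5 rad).
It also fails if it takes over 72 s, if anything falls off the work surface, if the arm or the gripper's body presses on something with over 40 N, if the wrist force passes 120 N, or if a joint passes its speed limit or range.

## Working session

There is one attempt and no reset: what is moved stays moved. The work goes in short steps, Python scripts to look and compute and a tool call to move; the robot and the scene stay as the last step left them, time stands still between calls to the robot, and variables do not carry over. Pictures are saved under pics/ and viewed, and the job is handed in when it is done.

Besides the shell and the picture viewer there is one more tool, called after ">>>" as name(argument=value, ...), one argument or row to a line, values as JSON. jog_arm: Moves the arm, as the interface text tells. Its arguments: {"type":"object","properties":{"commands":{"type":"array","items":{"type":"number"}},"squeeze":{"type":"number"}},"required":["commands"]}

```bash
ls; mkdir -p pics; python3 - <<'E'
from plant import telemetry, eyes, env
import cv2,numpy as np
s=telemetry.read_state()
for k,v in s.items(): print(k,np.round(v,3).tolist())
for n in ("scene","top","wrist"):
    d=eyes.snapshot(n); cv2.imwrite(f"pics/{n}0.png",d["img"]); np.savez(f"cal_{n}0.npz",**d)
    for k in d:
        if k!="img": print(n,k,np.round(d[k],4).tolist())
E
```

```text
pics
time_s 0.0
qpos [1.057, 0.343, 1.525, 0.0, 1.275, -0.146]
joint_vel [-0.0, -0.001, 0.0, 0.001, -0.002, 0.0]
joint_torque [-0.0, -43.367, -24.602, -0.0, 0.008, 0.0]
ee_pos [0.189, 0.49, 0.404]
tcp_rot [[-0.933, 0.36, -0.001], [0.36, 0.933, -0.001], [0.0, -0.002, -1.0]]
wrist_force [0.503, -0.856, -0.689]
wrist_torque [0.03, -0.026, 0.04]
grip_width 0.086
scene mtx [[432.4822, 0.0, 321.8484], [0.0, 432.4822, 207.7837], [0.0, 0.0, 1.0]]
scene R [[0.8935, -0.449, -0.0068], [-0.3099, -0.6057, -0.7328], [0.3249, 0.6569, -0.6804]]
scene t [-0.5047, 0.1884, 1.1104]
top mtx [[414.0755, 0.0, 328.0148], [0.0, 414.0755, 201.0146], [0.0, 0.0, 1.0]]
top R [[0.0063, -0.9996, 0.0264], [-0.9983, -0.0078, -0.0572], [0.0574, -0.026, -0.998]]
top t [-0.0806, 0.5527, 1.2161]
wrist mtx [[309.7069, 0.0, 320.0591], [0.0, 309.7069, 202.6826], [0.0, 0.0, 1.0]]
wrist mount [[-0.0013, -0.9485, -0.3169, 0.0824], [1.0, -0.0014, 0.0001, -0.0004], [-0.0006, -0.3169, 0.9485, 0.0311], [0.0, 0.0, 0.0, 1.0]]
```

View pics/top0.png

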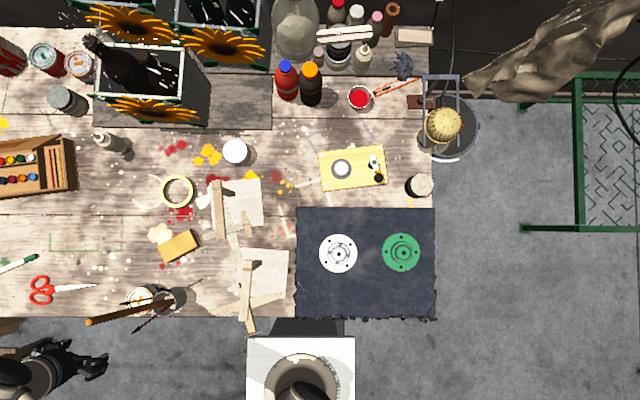

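View pics/scene0.png

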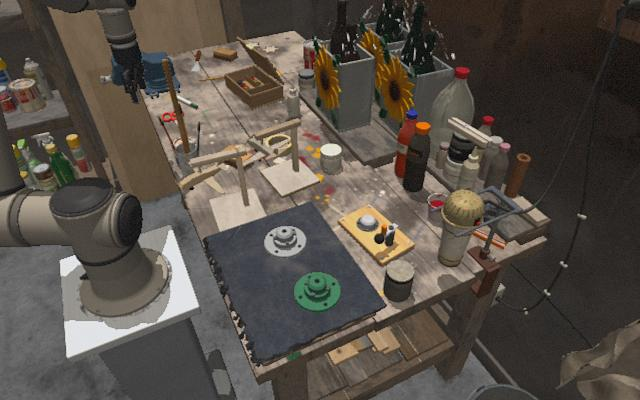

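View pics/wrist0.png

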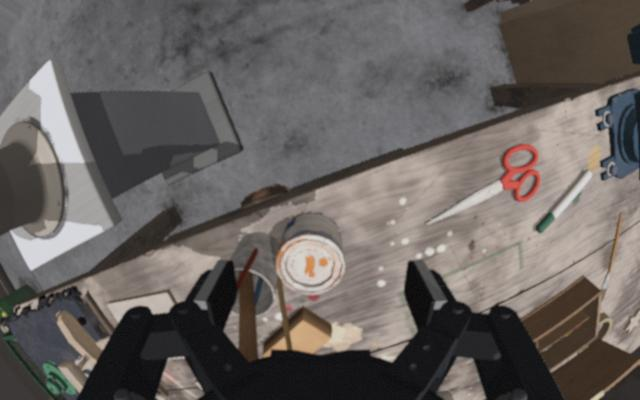

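The top view shows the silver hub near (338,253), the green hub near (401,252), the fixture's spigot near (341,169), the clip near (375,165), the jar at (419,186) and the tub at (236,152). I'll enlarge these areas.

```bash
python3 - <<'E'
import cv2,numpy as np
a=cv2.imread("pics/top0.png")
cv2.imwrite("pics/c1.png",cv2.resize(a[135:205,310:400],None,fx=8,fy=8,interpolation=cv2.INTER_CUBIC))
cv2.imwrite("pics/c2.png",cv2.resize(a[225:280,310:430],None,fx=6.5,fy=6.5,interpolation=cv2.INTER_CUBIC))
b=cv2.imread("pics/scene0.png")
cv2.imwrite("pics/c3.png",cv2.resize(b[195:325,250:430],None,fx=4.4,fy=4.4,interpolation=cv2.INTER_CUBIC))
E
```

```text
(no output)
```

View pics/c1.png

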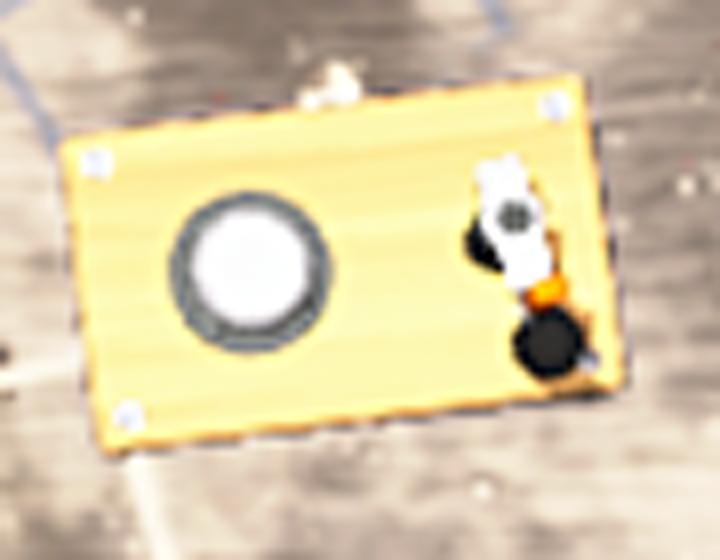

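View pics/c2.png

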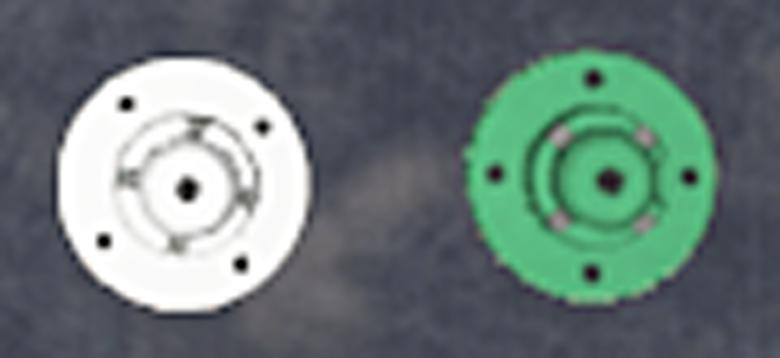

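View pics/c3.png

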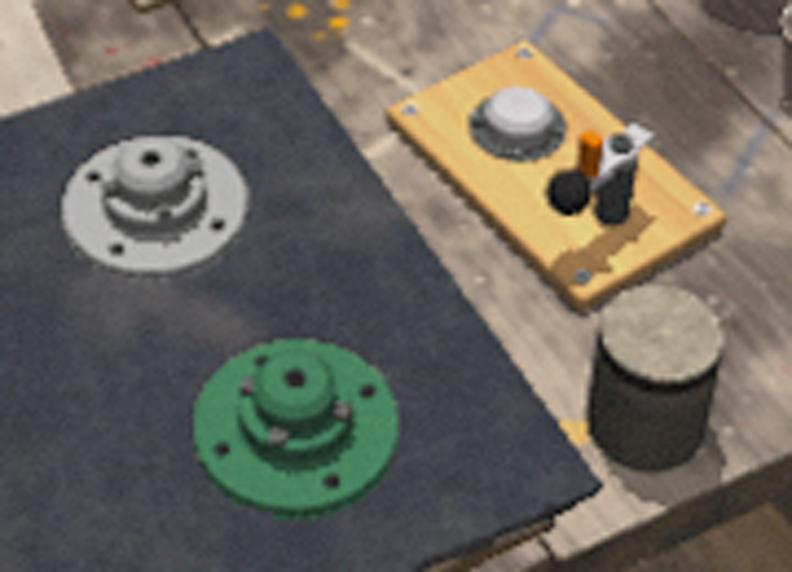

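```bash
cat > h.py <<'E'
import cv2,numpy as np
def ray_static(c,uv):
    K,R,t=c["mtx"],c["R"],c["t"]
    d=R.T@np.linalg.inv(K)@np.array([uv[0],uv[1],1.]); return -R.T@t,d
def ray_wrist(c,uv,p,Rt):
    K,M=c["mtx"],c["mount"]
    v=np.array([uv[0]-K[0,2],uv[1]-K[1,2]]); r=np.hypot(*v); th=r/K[0,0]
    d=np.array([*(np.sin(th)*v/max(r,1e-9)),np.cos(th)])
    return p+Rt@M[:3,3], Rt@M[:3,:3]@d
def at_z(o,d,z): return o+d*(z-o[2])/d[2]
def proj_wrist(c,X,p,Rt):
    M=c["mount"]; q=M[:3,:3].T@(Rt.T@(np.array(X)-p)-M[:3,3])
    rho=np.hypot(q[0],q[1]); th=np.arctan2(rho,q[2]); K=c["mtx"]
    return K[0,0]*th*q[:2]/rho+K[:2,2]
def snap(n,tag):
    from plant import telemetry,eyes
    s=telemetry.read_state(); d=eyes.snapshot(n); cv2.imwrite(f"pics/{tag}.png",d["img"])
    np.savez(f"{tag}.npz",p=s["ee_pos"],Rt=s["tcp_rot"],**d); return s,d
E
python3 - <<'E'
from h import *
c=np.load("cal_top0.npz"); s=np.load("cal_scene0.npz")
T=lambda x,y,z:at_z(*ray_static(c,(310+x/6.5,225+y/6.5)),z)
F=lambda x,y,z:at_z(*ray_static(c,(310+x/8,135+y/8)),z)
S=lambda x,y,z:at_z(*ray_static(s,(250+x/4.4,195+y/4.4)),z)
for n,hs,ctr,top in (("silver",[(126,103),(262,126),(241,264),(104,241)],(184,183),(187,189)),("green",[(593,78),(690,176),(592,273),(495,173)],(592,176),(610,181))):
    H=np.array([T(*h,.058) for h in hs]); m=H.mean(0); a=np.degrees(np.arctan2(*(H-m)[:,1::-1].T)) 
    print(n,m.round(4),T(*ctr,.058).round(4),T(*top,.094).round(4),"holes",(a%90).round(1), np.linalg.norm(H-m,axis=1).round(3))
print("scene silver top",S(151,158,.094),"green",S(295,378,.094))
print("spigot top T",F(250,265,.036),"disc",F(250,272,.016),"S",S(519,112,.036))
cor=[F(x,y,.016) for x,y in((62,143),(578,75),(622,385),(105,452))]
print(np.round(cor,4), [np.linalg.norm(cor[i]-cor[i-1]).round(3) for i in range(4)])
print("pivot",F(514,216,.076),"tab",F(547,292,.104), "pad",F(549,343,.056))
print("pivot S",S(622,145,.076),"tab",S(591,135,.104))
E
```

```text
silver [ 0.4017 -0.1057  0.058 ] [ 0.4018 -0.106   0.058 ] [ 0.4017 -0.1054  0.094 ] holes [35.9 36.2 36.1 36.1] [0.043 0.043 0.043 0.043]
green [ 0.4062 -0.2867  0.058 ] [ 0.4057 -0.2864  0.058 ] [ 0.4059 -0.2868  0.094 ] holes [89.5 89.6 89.5 89.2] [0.043 0.043 0.043 0.043]
scene silver top [ 0.40412669 -0.1072788   0.094     ] green [ 0.40850783 -0.28810022  0.094     ]
spigot top T [ 0.64960026 -0.1146074   0.036     ] disc [ 0.64972089 -0.11577473  0.016     ] S [ 0.64831276 -0.12310642  0.036     ]
[[ 0.6977 -0.045   0.016 ]
 [ 0.7256 -0.2392  0.016 ]
 [ 0.6085 -0.2556  0.016 ]
 [ 0.5817 -0.0619  0.016 ]] [np.float64(0.117), np.float64(0.196), np.float64(0.118), np.float64(0.195)]
pivot [ 0.66264053 -0.2066617   0.076     ] tab [ 0.6317861  -0.21432134  0.104     ] pad [ 0.61945231 -0.22216072  0.056     ]
pivot S [ 0.66511019 -0.20888455  0.076     ] tab [ 0.63584325 -0.21566013  0.104     ]
```

>>> jog_arm(
  commands=[100, -3.4, -2.1, 0.2, 0, 100, -3.4, -2.1, 0.2, 0, 100, -3.4, -2.1, 0.2, 0, 100, -3.4, -2.1, 0.2, 0, 100, -3.4, -2.1, 0.2, 0, 100, -3.4, -2.1, 0.2, 0, 100, -3.4, -2.1, 0.2, 0, 100, -3.4, -2.1, 0.2, 0, 100, -3.4, -2.1, 0.2, 0, 100, -3.4, -2.1, 0.2, 0, 100, -3.4, -2.1, 0.2, 0, 100, -3.4, -2.1, 0.2, 0],
)

```text
time_s: 1.15
ee_pos: [0.4857, 0.0985, 0.3765]
tcp_rot: [[-0.938, 0.346, -0.003], [0.346, 0.938, 0.001], [0.003, -0.0, -1.0]]
wrist_force: [0.5, 1.0, 0.2]
grip_width: 0.0853
```

>>> jog_arm(
  commands=[100, -3.4, -2.1, 0.9, 0, 100, -3.4, -2.1, 0.9, 0, 100, -3.4, -2.1, 0.9, 0, 100, -3.4, -2.1, 0.9, 0, 100, -3.4, -2.1, 0.9, 0, 100, -3.4, -2.1, 0.9, 0, 100, -1.8, -1.5, 0.9, 0, 100, 0, 0, 0, 0, 100, 0, 0, 0, 0],
)

```text
time_s: 1.9
ee_pos: [0.648, -0.1246, 0.3069]
tcp_rot: [[-0.935, 0.355, -0.006], [0.355, 0.935, 0.001], [0.006, -0.001, -1.0]]
wrist_force: [0.9, 0.6, -0.2]
grip_width: 0.085
```

```bash
python3 - <<'E'
from h import *
s,d=snap("wrist","w1"); print(s["ee_pos"],s["time_s"],s["joint_vel"])
cv2.imwrite("pics/w1b.png",cv2.resize(d["img"][100:400,220:420],None,fx=2.0,fy=2.0,interpolation=cv2.INTER_CUBIC))
E
```

```text
[ 0.64804488 -0.12456017  0.30688812] 1.9 [-0.03621762  0.04772593 -0.01322592 -0.00973318 -0.00579933 -0.0101514 ]
```

View pics/w1.png

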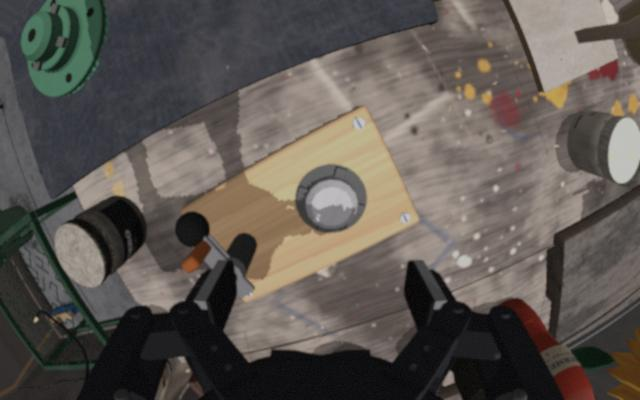

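The fixture fills the centre, with the spigot at about (331,200). Next I'll enlarge the area around the spigot foot.

```bash
python3 - <<'E'
from h import *
a=cv2.imread("pics/w1.png")[155:245,285:375]
a=cv2.resize(a,None,fx=6.6,fy=6.6,interpolation=cv2.INTER_CUBIC)
a=np.clip(255*(a/255.)**0.7,0,255).astype('uint8')
cv2.imwrite("pics/w1c.png",a)
E
```

```text
(no output)
```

View pics/w1c.png

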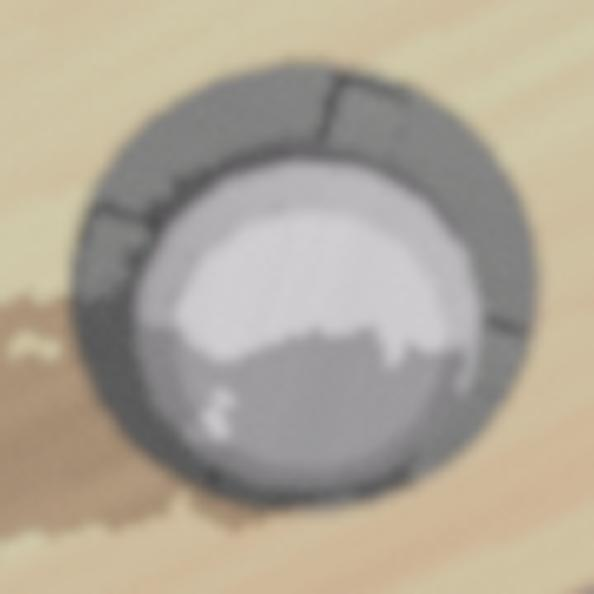

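```bash
cat >> h.py <<'E'
def P(c,uv,z): return at_z(*ray_wrist(c,uv,c["p"],c["Rt"]),z)
E
python3 - <<'E'
from h import *
c=np.load("w1.npz")
Q=lambda x,y,z:P(c,(285+x/6.6,155+y/6.6),z)
# disc outline
pts=np.array([Q(x,y,.016)[:2] for x,y in((75,285),(303,60),(538,280),(150,430),(470,440),(300,508),(155,130),(480,145))])
from scipy.optimize import least_squares
f=least_squares(lambda v:np.hypot(*(pts-v[:2]).T)-v[2],[.65,-.115,.03]); print("disc",f.x, f.fun.round(4))
t=np.array([Q(x,y,.036)[:2] for x,y in((178,315),(310,210),(445,345),(285,465))])
f2=least_squares(lambda v:np.hypot(*(t-v[:2]).T)-v[2],[.65,-.115,.017]); print("top",f2.x)
cx=f.x[:2]
for n,pp in dict(top_e=((343,80),(325,145)),left_e=((95,207),(150,222)),right_e=((525,328),(490,322)),topc=((408,95),(405,100))).items():
    a,b=[Q(*p,.021)[:2] for p in pp]; d=a-b
    print(n,(a-cx).round(4),"dir",np.degrees(np.arctan2(d[1],d[0])).round(1)%90,"ang",np.degrees(np.arctan2(*(a-cx)[::-1])).round(1)%90, np.linalg.norm(a-cx))
E
```

```text
disc [ 0.65108637 -0.11498679  0.03068575] [ 0.0008  0.0008 -0.     -0.0013  0.0002  0.0008 -0.0005 -0.0007]
top [ 0.65096171 -0.11570403  0.01685207]
top_e [-0.0266  0.014 ] dir 54.69999999999999 ang 62.19999999999999 0.030087404348779847
left_e [-0.0223 -0.0217] dir 53.2 ang 44.30000000000001 0.031113905693824162
right_e [0.0133 0.0253] dir 59.1 ang 62.2 0.02858389379488606
topc [-0.0218  0.0212] dir 39.69999999999999 ang 45.900000000000006 0.030418054573912414
```

>>> jog_arm(
  commands=[100, 3.9, -1.2, -0.3, 0, 100, 3.9, -1.2, -0.3, 0, 100, 3.9, -1.2, -0.3, 0, 100, 3.9, -1.2, -0.3, 0, 100, 3.9, -1.2, -0.3, 0, 100, 3.0, -0.8, 0, 0, 100, 0, 0, 0, 0, 100, 0, 0, 0, 0],
)

```text
time_s: 2.62
ee_pos: [0.4015, -0.0973, 0.3213]
tcp_rot: [[-0.939, 0.344, -0.009], [0.344, 0.939, 0.004], [0.01, 0.001, -1.0]]
wrist_force: [0.4, -0.5, 0.6]
grip_width: 0.0856
```

```bash
python3 - <<'E'
from h import *
s,d=snap("wrist","w2"); print(s["ee_pos"],s["time_s"],s["joint_vel"].round(3) if hasattr(s["joint_vel"],"round") else s["joint_vel"])
c=np.load("w2.npz"); u=proj_wrist(c,(.402,-.106,.058),c["p"],c["Rt"]); print(u)
x,y=[int(v) for v in u]; x0,y0=max(x-90,0),max(y-90,0); print(x0,y0)
cv2.imwrite("pics/w2c.png",cv2.resize(d["img"][y0:y0+180,x0:x0+180],None,fx=3.3,fy=3.3,interpolation=cv2.INTER_CUBIC))
E
```

```text
[ 0.40151669 -0.09728949  0.32126984] 2.6167 [ 0.011 -0.073  0.094 -0.002  0.014 -0.005]
[310.28123436 215.56642639]
220 125
```

View pics/w2c.png

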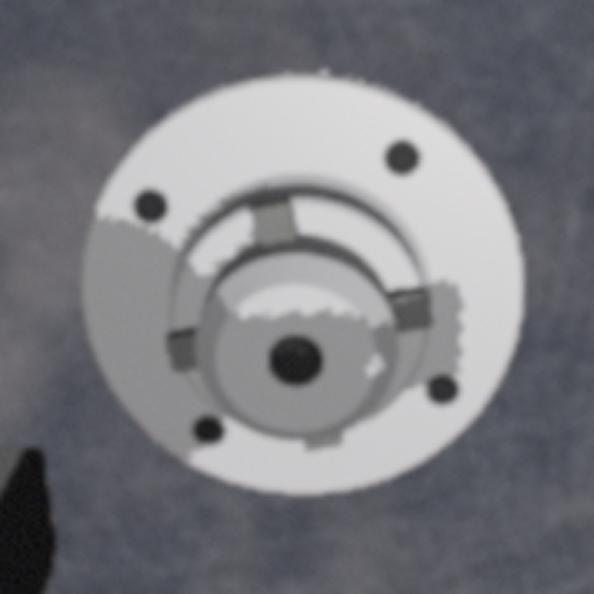

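```bash
python3 - <<'E'
from h import *
c=np.load("w2.npz")
Q=lambda x,y,z:P(c,(220+x/3.3,125+y/3.3),z)
H=np.array([Q(x,y,.058) for x,y in((401,157),(150,205),(208,430),(442,388))]); m=H.mean(0)
print(m,np.linalg.norm(H-m,axis=1).round(4),(np.degrees(np.arctan2(*(H-m)[:,1::-1].T))%90).round(1))
h=Q(296,360,.094);print("top hole",h)
for p in((270,200),(430,307),(168,352)):
    v=(Q(*p,.079)-m)[:2]; print(np.linalg.norm(v),np.degrees(np.arctan2(v[1],v[0]))%90)
E
```

```text
[ 0.40244116 -0.10570058  0.058     ] [0.0428 0.0429 0.0431 0.0429] [35.8 35.7 35.9 36.1]
top hole [ 0.40258448 -0.10556701  0.094     ]
0.031171399292018773 80.03479913195665
0.030210840326195216 81.47297864337291
0.029901467041921658 79.20693869838212
```

>>> jog_arm(
  commands=[100, -0.3, -0.4, 2.2, 0, 100, -0.3, -0.4, 2.0, 0, 100, 0, 0, 1.0, 0, 100, 0, 0, 0, 0],
)

```text
time_s: 3.0
ee_pos: [0.408, -0.1054, 0.2701]
tcp_rot: [[-0.941, 0.339, 0.0], [0.339, 0.941, 0.001], [0.0, 0.001, -1.0]]
wrist_force: [-0.6, 0.1, -0.4]
grip_width: 0.0857
```

>>> jog_arm(
  commands=[100, 0.5, -0.2, 0.9, 0, 100, 0, 0, 0.3, 0, 100, 0, 0, 0, 0, 100, 0, 0, 0, 0],
)

```text
time_s: 3.33
ee_pos: [0.406, -0.1051, 0.2588]
tcp_rot: [[-0.942, 0.336, 0.003], [0.336, 0.942, -0.0], [-0.003, 0.001, -1.0]]
wrist_force: [0.2, 0.4, -0.2]
grip_width: 0.0854
```

>>> jog_arm(
  commands=[100, 0.4, -0.2, 0.3, 0, 100, 0, 0, 0, 0, 100, 0, 0, 0, 0],
)

```text
time_s: 3.58
ee_pos: [0.4025, -0.1057, 0.2571]
tcp_rot: [[-0.942, 0.336, 0.006], [0.336, 0.942, -0.002], [-0.006, 0.0, -1.0]]
wrist_force: [-0.2, -0.3, -0.2]
grip_width: 0.0858
```

>>> jog_arm(
  commands=[100, 0.1, 0, 0.3, 0, 50, 0, 0, 0, 0, 30, 0, 0, 0, 0, 30, 0, 0, 0, 0, 30, 0, 0, 0, 0, 30, 0, 0, 0, 0],
  squeeze=70,
)

```text
time_s: 4.08
ee_pos: [0.4016, -0.1054, 0.2552]
tcp_rot: [[-0.942, 0.336, 0.008], [0.336, 0.942, -0.002], [-0.008, 0.001, -1.0]]
wrist_force: [-0.7, -0.0, -1.5]
grip_width: 0.0402
```

```bash
python3 - <<'E'
from h import *
s,d=snap("scene","s2"); print(s["grip_width"],s["time_s"],s["ee_pos"],s["wrist_force"])
cv2.imwrite("pics/s2c.png",cv2.resize(d["img"][140:290,190:390],None,fx=3.6,fy=3.6,interpolation=cv2.INTER_CUBIC))
E
```

```text
0.04018783273284294 4.0833 [ 0.4016413  -0.10536505  0.25516831] [-0.69974461 -0.00392703 -1.45610903]
```

View pics/s2c.png

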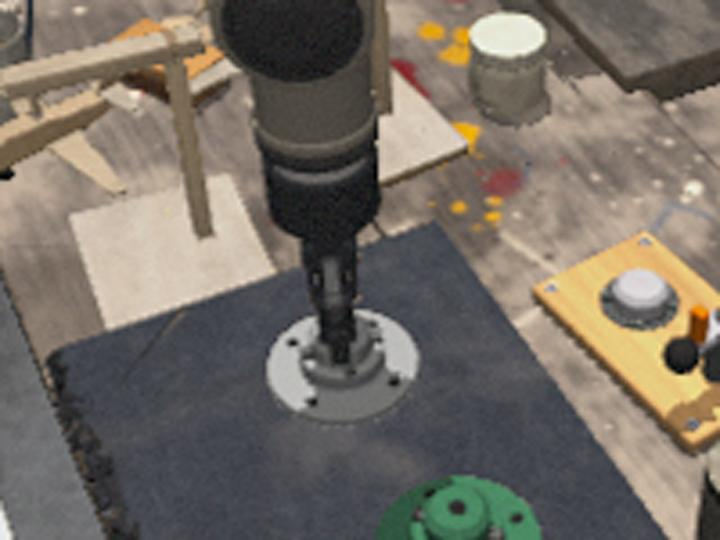

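>>> jog_arm(
  commands=[30, 0, 0, 0, 0, 75, 0, 0, 0, 0, 75, 0, 0, 0.4, 0, 75, 0, 0, 0.4, 0, 75, 0, 0, 0, 0, 75, 0, 0, 0, 0],
)

```text
time_s: 4.63
ee_pos: [0.4018, -0.1055, 0.2459]
tcp_rot: [[-0.942, 0.336, 0.008], [0.336, 0.942, -0.002], [-0.008, 0.001, -1.0]]
wrist_force: [-0.1, 0.8, -0.5]
grip_width: 0.064
```

```bash
python3 - <<'E'
from h import *
s,d=snap("wrist","w3"); print(s["grip_width"],s["time_s"],s["ee_pos"],s["wrist_force"])
cv2.imwrite("pics/w3c.png",cv2.resize(d["img"][150:400,160:480],None,fx=2.4,fy=2.4,interpolation=cv2.INTER_CUBIC))
E
```

```text
0.06397163948229374 4.6333 [ 0.40175821 -0.10546907  0.2459307 ] [-0.11450349  0.82228931 -0.53048958]
```

View pics/w3c.png

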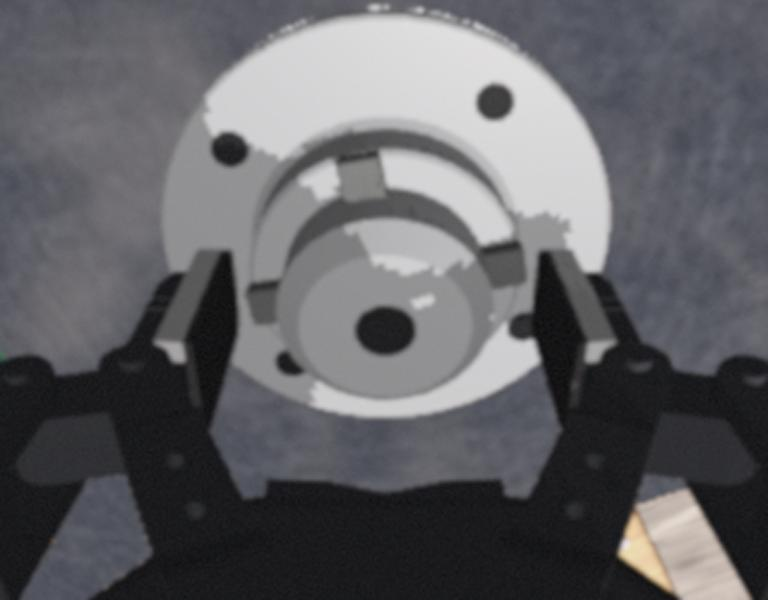

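>>> jog_arm(
  commands=[35, 0, 0, 0, 0, 35, 0, 0, 0, 0, 35, 0, 0, 0, 0, 35, 0, 0, 0, 0, 35, 0, 0, 0, 0, 35, 0, 0, 0, 0],
  squeeze=80,
)

```text
time_s: 5.18
ee_pos: [0.4027, -0.1062, 0.2516]
tcp_rot: [[-0.941, 0.337, 0.015], [0.337, 0.942, -0.006], [-0.016, -0.001, -1.0]]
wrist_force: [-0.3, 0.7, -3.5]
grip_width: 0.0405
```

```bash
python3 - <<'E'
from h import *
s,d=snap("wrist","w4"); print(s["grip_width"],s["time_s"],s["ee_pos"],s["wrist_force"])
cv2.imwrite("pics/w4c.png",cv2.resize(d["img"][150:400,160:480],None,fx=2.4,fy=2.4,interpolation=cv2.INTER_CUBIC))
s,d=snap("scene","s4"); print(s["grip_width"],s["time_s"],s["ee_pos"],s["wrist_force"])
cv2.imwrite("pics/s4c.png",cv2.resize(d["img"][190:270,240:330],None,fx=7,fy=7,interpolation=cv2.INTER_CUBIC))
E
```

```text
0.04046416793695741 5.1833 [ 0.40269546 -0.10620281  0.25155544] [-0.32716609  0.73148677 -3.52775827]
0.04042951062715835 5.2333 [ 0.40264098 -0.10615479  0.25137082] [-0.25140053 -0.29009582 -3.20716825]
```

View pics/w4c.png

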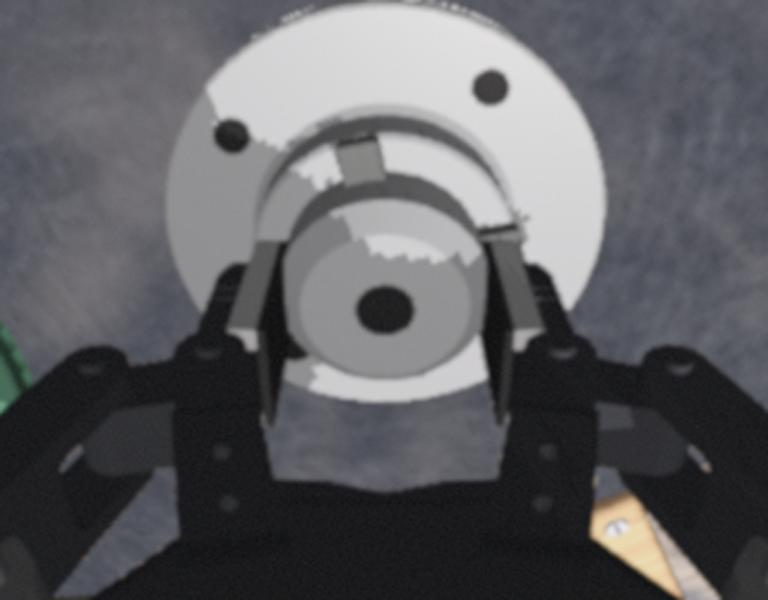

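View pics/s4c.png

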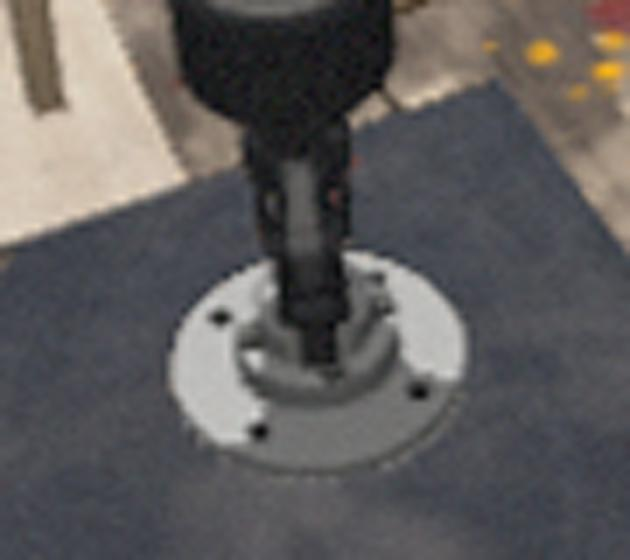

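>>> jog_arm(
  commands=[35, 0, 0, -1, 0, 35, 0, 0, -2, 0, 35, 0, 0, -2, 0, 35, 0, 0, -1, 0, 35, 0, 0, 0, 0, 35, 0, 0, 0, 0],
  squeeze=80,
)

```text
time_s: 5.78
ee_pos: [0.4007, -0.1049, 0.3093]
tcp_rot: [[-0.942, 0.337, 0.003], [0.337, 0.942, -0.0], [-0.003, 0.001, -1.0]]
wrist_force: [0.1, -0.2, -4.8]
grip_width: 0.0406
```

```bash
python3 - <<'E'
from h import *
s,d=snap("wrist","w5"); print(s["grip_width"],s["time_s"],s["ee_pos"],s["wrist_force"])
cv2.imwrite("pics/w5c.png",cv2.resize(d["img"][130:330,190:450],None,fx=3,fy=3,interpolation=cv2.INTER_CUBIC))
E
```

```text
0.040636379302151776 5.7833 [ 0.40070823 -0.10492967  0.30932858] [ 0.10374839 -0.19029032 -4.81064512]
```

View pics/w5c.png

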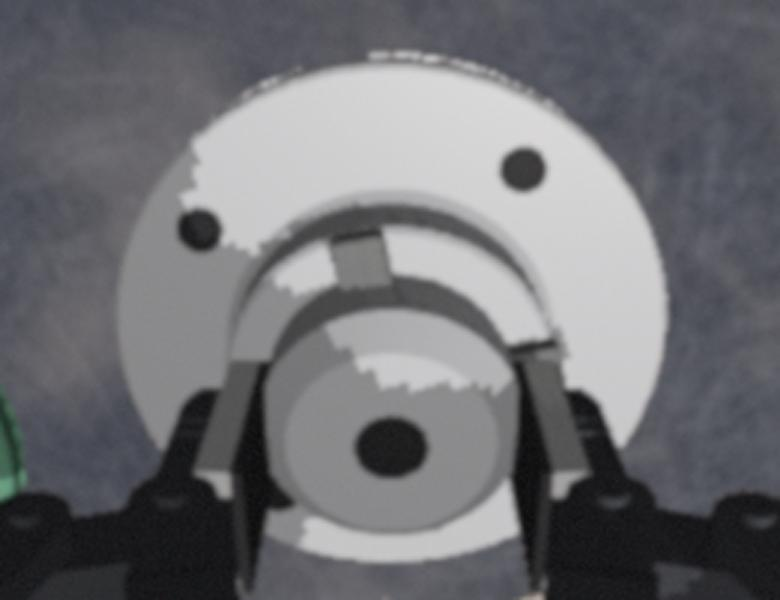

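```bash
cat > fit.py <<'E'
from h import *
from scipy.optimize import least_squares
from scipy.spatial.transform import Rotation as Ro
def fit(c,holes,top,rim,s,ox,oy,verbose=True):
    """hub pose in tool frame (tool frame z down the fingers). holes: list of (k,x,y) with k-th hole at 45+90k deg in hub frame"""
    p=np.zeros(3);I=np.eye(3)
    U=lambda x,y:np.array([ox+x/s,oy+y/s])
    rimz=.012
    def model(v):
        R=Ro.from_euler('xyz',[np.pi+v[3],v[4],v[5]]).as_matrix(); o=v[:3]
        r=[]
        for k,x,y in holes:
            a=np.pi/4+k*np.pi/2; r+=list(proj_wrist(c,o+R@[.043*np.cos(a),.043*np.sin(a),.012],p,I)-U(x,y))
        if top: r+=list(proj_wrist(c,o+R@[0,0,.048],p,I)-U(*top))
        for x,y in rim:
            # intersect ray with flange-top plane
            oo,d=ray_wrist(c,U(x,y),p,I); n=R[:,2]; q0=o+R@[0,0,rimz]
            q=oo+d*(n@(q0-oo))/(n@d); r.append((np.linalg.norm(q-q0)-.055)*1200)
        return np.array(r+[30*v[3],30*v[4]])
    best=None
    for y0 in np.arange(0,2*np.pi,.3):
        f=least_squares(model,[0,0,.2,0,0,y0])
        if best is None or f.cost<best.cost: best=f
    return best
E
python3 - <<'E'
from fit import *
c=np.load("w5.npz")
f=fit(c,[(0,523,168),(1,200,229)],(390,447),[(117,310),(667,310),(395,62),(395,563)],3,190,130)
print(f.x.round(4),f.fun.round(1))
v=f.x;R=Ro.from_euler('xyz',[np.pi+v[3],v[4],v[5]]).as_matrix()
Rw=c["Rt"]@R; ow=c["p"]+c["Rt"]@v[:3]
print("world origin",ow.round(4),"axis",Rw[:,2].round(4),"yaw",np.degrees(np.arctan2(Rw[1,0],Rw[0,0]))%90)
E
```

```text
[ 2.2000e-03 -1.0000e-04  2.0540e-01  6.9000e-03  8.0000e-03  1.3753e+00] [-0.1  0.1  0.2  0.1  0.1 -0.2 -0.5 -0.3  0.2  0.1  0.2  0.2]
world origin [ 0.3993 -0.1043  0.1039] axis [ 0.0022 -0.0086  1.    ] yaw 81.5335475416702
```

>>> jog_arm(
  commands=[35, -2.5, 0.8, 0, 0, 35, -3.4, 1.1, 0, 0, 35, -3.4, 1.1, 0, 0, 35, -3.4, 1.1, 0, 0, 35, -3.4, 1.1, 0, 0, 35, -3.4, 1.1, 0, 0, 35, -2.5, 0.6, 0, 0, 35, 0, 0, 0, 0.11, 35, 0, 0, 0, 0.12, 35, 0, 0, 0, 0.12, 35, 0, 0, 0, 0.12, 35, 0, 0, 0, 0],
)

```text
time_s: 6.83
ee_pos: [0.6383, -0.1117, 0.2808]
tcp_rot: [[-0.671, 0.741, -0.032], [0.741, 0.672, 0.012], [0.031, -0.016, -0.999]]
wrist_force: [-0.0, -0.6, -4.9]
grip_width: 0.0405
```

>>> jog_arm(
  commands=[35, 0, 0, -1.0, 0, 35, 0, 0, 0, 0, 35, 0, 0, 0, 0],
)

```text
time_s: 7.08
ee_pos: [0.6381, -0.1117, 0.2874]
tcp_rot: [[-0.678, 0.734, -0.039], [0.734, 0.679, 0.014], [0.037, -0.019, -0.999]]
wrist_force: [0.1, 0.9, -5.1]
grip_width: 0.0404
```

```bash
cat > where.py <<'E'
from fit import *
import sys
from plant import telemetry
v=np.array(eval(open(sys.argv[1]).read())); tgt=np.array(eval(sys.argv[2])); ty=float(sys.argv[3])
s=telemetry.read_state(); Rt=np.array(s["tcp_rot"]); p=np.array(s["ee_pos"])
R=Ro.from_euler('xyz',[np.pi+v[3],v[4],v[5]]).as_matrix()
Rw=Rt@R; ow=p+Rt@v[:3]; yaw=np.degrees(np.arctan2(Rw[1,0],Rw[0,0]))
dy=(ty-yaw+45)%90-45
print("t",s["time_s"],"hub",ow.round(4),"axis",Rw[:2,2].round(4),"yaw%90",round(yaw%90,1),"roll cmd rad",np.round(-np.radians(dy),3))
d=tgt-ow; print("tool shift cm",(100*Rt.T@d).round(2),"wrench",np.round(s["wrist_force"],1))
E
echo "[2.2e-3,-1e-4,.2054,.0069,.008,1.3753]">hubS; python3 where.py hubS "[.651,-.115,.06]" 53.6
```

```text
t 7.0833 hub [ 0.6285 -0.1073  0.0823] axis [ 0.0399 -0.0248] yaw%90 53.9 roll cmd rad 0.006
tool shift cm [-2.17  1.17  2.13] wrench [ 0.1  0.9 -5.1]
```

>>> jog_arm(
  commands=[35, -0.8, 0.4, 0, 0, 35, -0.8, 0.4, 0, 0, 35, -0.6, 0.3, 0, 0, 35, 0, 0, 0, 0, 35, 0, 0, 0, 0],
)

```text
time_s: 7.5
ee_pos: [0.6616, -0.1206, 0.2869]
tcp_rot: [[-0.684, 0.728, -0.039], [0.728, 0.685, 0.014], [0.037, -0.018, -0.999]]
wrist_force: [-0.2, 1.5, -4.3]
grip_width: 0.0407
```

```bash
python3 where.py hubS "[.651,-.115,.06]" 53.6; python3 -c "
from plant import telemetry as t
print(t.read_state()['qpos'])"
```

```text
t 7.5 hub [ 0.6521 -0.1162  0.0818] axis [ 0.0395 -0.0247] yaw%90 54.4 roll cmd rad 0.014
tool shift cm [0.08 0.04 2.18] wrench [-0.2  1.5 -4.3]
[-0.29474148  0.72146757  1.20583568  0.00255464  1.25528475 -1.05012476]
```

>>> jog_arm(
  commands=[35, 0, 0, 0, 0, 35, 0, 0, 0, 0],
)

```text
time_s: 7.67
ee_pos: [0.6611, -0.1205, 0.2868]
tcp_rot: [[-0.685, 0.728, -0.039], [0.728, 0.686, 0.014], [0.037, -0.019, -0.999]]
wrist_force: [0.2, -0.6, -3.6]
grip_width: 0.0408
```

```bash
python3 where.py hubS "[.651,-.115,.06]" 53.6; python3 -c "
from plant import telemetry as t
print(t.read_state()['qpos'])"
```

```text
t 7.6667 hub [ 0.6515 -0.116   0.0817] axis [ 0.0402 -0.0249] yaw%90 54.5 roll cmd rad 0.015
tool shift cm [0.03 0.07 2.17] wrench [ 0.2 -0.6 -3.6]
[-0.29474628  0.72094555  1.20725346  0.00250234  1.25509215 -1.05105892]
```

>>> jog_arm(
  commands=[35, 0, 0.1, 1.2, 0.015, 35, 0, 0, 1.2, 0, 35, 0, 0, 0.8, 0, 35, 0, 0, 0.4, 0, 35, 0, 0, 0, 0],
)

```text
time_s: 8.08
ee_pos: [0.6594, -0.1185, 0.2476]
tcp_rot: [[-0.672, 0.739, -0.04], [0.739, 0.673, 0.015], [0.038, -0.019, -0.999]]
wrist_force: [0.1, 0.0, -4.2]
grip_width: 0.0406
```

```bash
python3 where.py hubS "[.651,-.115,.016]" 53.6
```

```text
t 8.0833 hub [ 0.6497 -0.114   0.0425] axis [ 0.0405 -0.0252] yaw%90 53.5 roll cmd rad -0.002
tool shift cm [-0.26  0.08  2.64] wrench [ 0.1  0.  -4.2]
```

>>> jog_arm(
  commands=[35, -0.15, 0, 0.6, 0, 35, -0.1, 0.05, 0.6, 0, 35, -0.05, 0, 0.5, 0, 35, 0, 0, 0.3, 0, 35, 0, 0, 0, 0],
)

```text
time_s: 8.5
ee_pos: [0.6613, -0.1203, 0.2255]
tcp_rot: [[-0.672, 0.739, -0.04], [0.74, 0.673, 0.015], [0.037, -0.019, -0.999]]
wrist_force: [-0.2, 0.4, -4.3]
grip_width: 0.0406
```

```bash
python3 where.py hubS "[.651,-.115,.016]" 53.6
```

```text
t 8.5 hub [ 0.6516 -0.1157  0.0203] axis [ 0.0404 -0.0251] yaw%90 53.5 roll cmd rad -0.002
tool shift cm [0.08 0.01 0.44] wrench [-0.2  0.4 -4.3]
```

>>> jog_arm(
  commands=[35, 0, 0, 0.2, 0, 35, 0, 0, 0.2, 0, 35, 0, 0, 0, 0],
)

```text
time_s: 8.75
ee_pos: [0.6611, -0.1201, 0.2224]
tcp_rot: [[-0.672, 0.739, -0.039], [0.74, 0.673, 0.015], [0.037, -0.019, -0.999]]
wrist_force: [0.1, -0.9, -2.8]
grip_width: 0.0406
```

```bash
python3 where.py hubS "[.651,-.115,.016]" 53.6
```

```text
t 8.75 hub [ 0.6515 -0.1155  0.0173] axis [ 0.0401 -0.0252] yaw%90 53.5 roll cmd rad -0.002
tool shift cm [ 0.06 -0.    0.13] wrench [ 0.1 -0.9 -2.8]
```

>>> jog_arm(
  commands=[35, 0, 0, 0.2, 0, 45, 0, 0, 0, 0, 60, 0, 0, 0, 0, 100, 0, 0, 0, 0, 100, 0, 0, 0, 0],
)

```text
time_s: 9.17
ee_pos: [0.6619, -0.1204, 0.2243]
tcp_rot: [[-0.672, 0.74, -0.033], [0.74, 0.673, 0.013], [0.031, -0.016, -0.999]]
wrist_force: [-0.3, 0.2, 0.2]
grip_width: 0.0737
```

```bash
python3 - <<'E'
from h import *
s,d=snap("wrist","w6"); print(s["grip_width"],s["time_s"],s["ee_pos"],s["wrist_force"])
cv2.imwrite("pics/w6c.png",cv2.resize(d["img"][120:370,160:480],None,fx=2.4,fy=2.4,interpolation=cv2.INTER_CUBIC))
E
```

```text
0.07371037054280107 9.1667 [ 0.66187484 -0.12036108  0.22432289] [-0.26536977  0.24803294  0.15417577]
```

View pics/w6c.png

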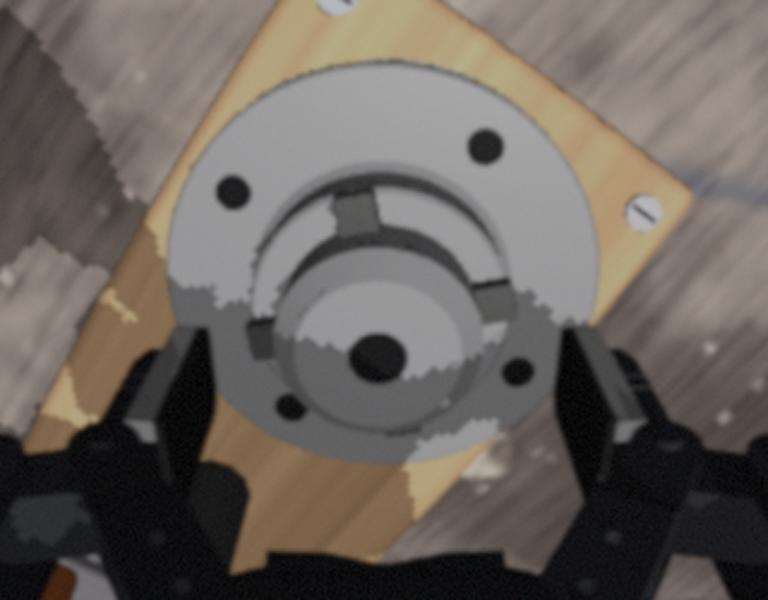

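```bash
cat > hubw.py <<'E'
from fit import *
def world(tag,*a):
    c=np.load(tag+".npz"); f=fit(c,*a); v=f.x
    R=Ro.from_euler('xyz',[np.pi+v[3],v[4],v[5]]).as_matrix(); Rw=c["Rt"]@R; ow=c["p"]+c["Rt"]@v[:3]
    print("tool",v.round(4).tolist(),"res",f.fun.round(1)); print("world",ow.round(4),"axis",Rw[:,2].round(4),"yaw",(np.degrees(np.arctan2(Rw[1,0],Rw[0,0]))%90).round(1))
E
python3 - <<'E'
from hubw import *
world("w6",[(0,485,146),(1,232,192),(2,291,407),(3,517,372)],(377,358),[(167,255),(599,255),(385,61),(375,463)],2.4,160,120)
E
```

```text
tool [0.0035, -0.0013, 0.2093, -0.0256, 0.0131, 1.3837] res [-0.1  0.2  0.3  0.   0.1 -0.6 -0.  -0.6  0.1  0.2 -0.8 -0.3  0.4 -0.6
 -0.8  0.4]
world [ 0.6517 -0.116   0.0153] axis [ 0.0046 -0.0077  1.    ] yaw 53.0
```

>>> jog_arm(
  commands=[100, 0, 0, -1.5, 0, 100, 0, 0, -3, 0, 100, 0, 0, -3, 0, 100, 0.5, -3, -1, 0, 100, 0.6, -3.6, 0, 0, 100, 0.6, -3.6, 0, 0, 100, 0.6, -3.6, 0, 0, 100, 0.6, -3.6, 0, 0, 100, 0.6, -3.6, 0, 0, 100, 0.6, -3.6, 0, 0, 100, 0.6, -3.6, 0, 0, 100, 0, 0, 0, 0],
)

```text
time_s: 10.22
ee_pos: [0.4175, -0.2808, 0.32]
tcp_rot: [[-0.678, 0.735, -0.023], [0.735, 0.678, 0.006], [0.02, -0.013, -1.0]]
wrist_force: [0.4, 0.1, 1.0]
grip_width: 0.0849
```

```bash
python3 - <<'E'
from h import *
s,d=snap("wrist","w7"); print(s["ee_pos"],s["time_s"],np.round(s["tcp_rot"],3).tolist(),s["qpos"])
c=np.load("w7.npz"); u=proj_wrist(c,(.406,-.2867,.058),c["p"],c["Rt"]); print(u)
x,y=[int(v) for v in u]; x0,y0=max(x-90,0),max(y-90,0); print(x0,y0)
cv2.imwrite("pics/w7c.png",cv2.resize(d["img"][y0:y0+180,x0:x0+180],None,fx=3.3,fy=3.3,interpolation=cv2.INTER_CUBIC))
E
```

```text
[ 0.41749828 -0.28075903  0.31995759] 10.2167 [[-0.678, 0.735, -0.023], [0.735, 0.678, 0.006], [0.02, -0.013, -1.0]] [-0.74137288  0.39531141  1.69899029 -0.01249907  1.06824505 -1.48028698]
[309.43879769 210.87534887]
219 120
```

View pics/w7c.png

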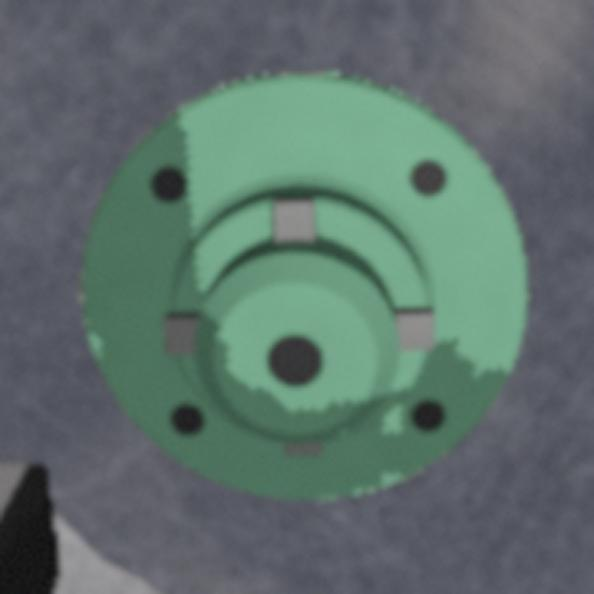

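View pics/w7.png

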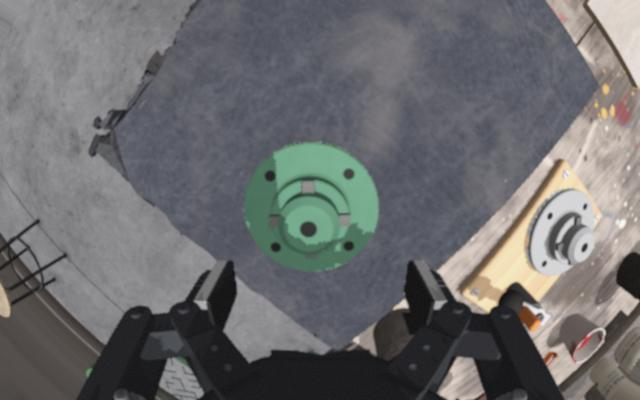

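```bash
python3 - <<'E'
from hubw import *
world("w7",[(0,428,177),(1,169,183),(2,187,420),(3,428,416)],(295,361),[(82,285),(527,285),(300,75),(305,500)],3.3,219,120)
c=np.load("w7.npz")
g=np.array([.406,-.2867,.2467]);
Q=lambda x,y,z:P(c,(219+x/3.3,120+y/3.3),z)
H=np.array([Q(*a,.058) for a in((428,177),(169,183),(187,420),(428,416))]); m=H.mean(0); print(m, Q(295,361,.094),(np.degrees(np.arctan2(*(H-m)[:,1::-1].T))%90).round(1))
E
```

```text
tool [-0.0032, -0.0081, 0.2749, -0.0135, 0.0117, 1.5458] res [ 0.   0.2  0.1  0.4  0.2 -0.6 -0.2 -0.5  0.1 -0.1 -0.6 -0.4  0.2 -0.3
 -0.4  0.4]
world [ 0.4074 -0.2869  0.0451] axis [ 0.005  -0.0045  1.    ] yaw 44.1
[ 0.40735542 -0.28683129  0.058     ] [ 0.40742446 -0.28693067  0.094     ] [89.3 88.9 89.3 89.1]
```

>>> jog_arm(
  commands=[80, -0.1, -0.5, 2.0, 0, 80, -0.1, -0.4, 2.0, 0, 80, 0, 0, 1.2, 0, 80, 0, 0, 0, 0, 80, 0, 0, 0, 0],
)

```text
time_s: 10.68
ee_pos: [0.4153, -0.2879, 0.2692]
tcp_rot: [[-0.676, 0.736, -0.013], [0.736, 0.677, 0.001], [0.01, -0.009, -1.0]]
wrist_force: [1.1, 0.1, 1.4]
grip_width: 0.0684
```

>>> jog_arm(
  commands=[80, 0.3, -0.2, 0.8, 0, 80, 0.2, -0.2, 0.6, 0, 80, 0, 0, 0.2, 0, 80, 0, 0, 0, 0, 80, 0, 0, 0, 0],
)

```text
time_s: 11.1
ee_pos: [0.4101, -0.286, 0.2539]
tcp_rot: [[-0.679, 0.734, -0.01], [0.735, 0.679, -0.001], [0.006, -0.008, -1.0]]
wrist_force: [0.4, 0.2, -0.2]
grip_width: 0.0686
```

>>> jog_arm(
  commands=[80, 0.05, -0.1, 0.4, 0, 55, 0, 0, 0, 0, 35, 0, 0, 0, 0, 35, 0, 0, 0, 0, 35, 0, 0, 0, 0, 35, 0, 0, 0, 0, 35, 0, 0, 0, 0],
  squeeze=80,
)

```text
time_s: 11.68
ee_pos: [0.409, -0.2864, 0.2512]
tcp_rot: [[-0.678, 0.735, -0.009], [0.735, 0.678, -0.002], [0.004, -0.008, -1.0]]
wrist_force: [-0.2, -0.4, -0.5]
grip_width: 0.0408
```

>>> jog_arm(
  commands=[35, 0, 0, -1, 0, 35, 0, 0, -2.5, 0, 35, 0, 0, -2.5, 0, 35, 0, 0, -2, 0, 35, 0, 0, -0.8, 0, 35, 0, 0, 0, 0],
)

```text
time_s: 12.18
ee_pos: [0.4091, -0.2856, 0.3421]
tcp_rot: [[-0.678, 0.735, -0.015], [0.735, 0.678, 0.003], [0.012, -0.008, -1.0]]
wrist_force: [0.4, -0.8, -3.8]
grip_width: 0.0402
```

```bash
python3 - <<'E'
from h import *
s,d=snap("wrist","w8"); print(s["grip_width"],s["time_s"],s["ee_pos"],s["wrist_force"],np.round(s["tcp_rot"],3).tolist())
cv2.imwrite("pics/w8c.png",cv2.resize(d["img"][130:330,190:450],None,fx=3,fy=3,interpolation=cv2.INTER_CUBIC))
E
```

```text
0.04015761540809787 12.1833 [ 0.4091385  -0.2856338   0.34208876] [ 0.43656435 -0.79577869 -3.77118068] [[-0.678, 0.735, -0.015], [0.735, 0.678, 0.003], [0.012, -0.008, -1.0]]
```

View pics/w8c.png

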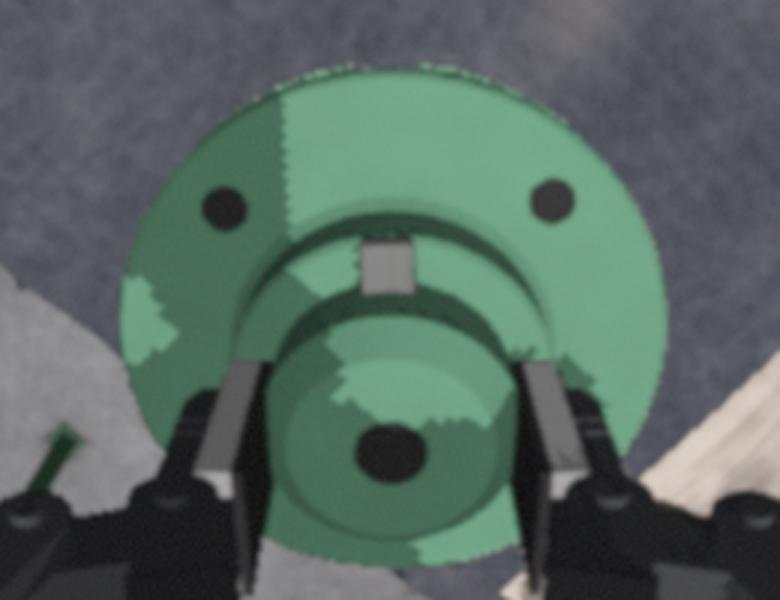

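```bash
python3 - <<'E'
from hubw import *
world("w8",[(0,552,201),(1,224,209)],(391,453),[(120,320),(667,320),(393,70),(390,565)],3,190,130)
E
```

```text
tool [0.0002, -0.0002, 0.2065, 0.0125, 0.0089, 1.5421] res [-0.1 -0.3  0.3 -0.1  0.   0.  -0.3 -0.   0.5 -0.1  0.4  0.3]
world [ 0.4058 -0.2849  0.1356] axis [ 0.017  -0.0186  0.9997] yaw 44.3
```

>>> jog_arm(
  commands=[35, -0.3, 1.5, 0, 0, 35, -0.4, 2.8, 0, 0, 35, -0.4, 3.2, 0, 0, 35, -0.4, 3.2, 0, 0, 35, -0.4, 3.2, 0, 0, 35, -0.4, 3.2, 0, 0, 35, -0.4, 3.2, 0, 0, 35, -0.4, 3.2, 0, 0, 35, -0.3, 1.5, 0, 0, 35, 0, 0, 0, -0.075, 35, 0, 0, 0, -0.075, 35, 0, 0, 0, 0],
)

```text
time_s: 13.23
ee_pos: [0.6224, -0.1316, 0.3143]
tcp_rot: [[-0.782, 0.622, -0.045], [0.622, 0.783, 0.018], [0.047, -0.014, -0.999]]
wrist_force: [0.7, -0.2, -3.8]
grip_width: 0.0404
```

```bash
echo "[.0002,-.0002,.2065,.0125,.0089,1.5421]">hubG; python3 where.py hubG "[.6517,-.116,.080]" 53.0;python3 -c "
from plant import telemetry as t
print(t.read_state()['tcp_rot'])"
```

```text
t 13.2333 hub [ 0.6128 -0.128   0.1081] axis [ 0.0501 -0.0323] yaw%90 53.1 roll cmd rad 0.002
tool shift cm [-2.43  3.4   2.65] wrench [ 0.7 -0.2 -3.8]
[[-0.78152086  0.62222331 -0.04542357]
 [ 0.62214094  0.78270619  0.01765403]
 [ 0.04653806 -0.01446287 -0.99881181]]
```

>>> jog_arm(
  commands=[35, -0.6, 0.9, 0, 0, 35, -0.6, 0.9, 0, 0, 35, -0.6, 0.9, 0, 0, 35, -0.4, 0.6, 0, 0, 35, 0, 0, 0, 0, 35, 0, 0, 0, 0],
)

```text
time_s: 13.73
ee_pos: [0.6595, -0.1197, 0.3028]
tcp_rot: [[-0.773, 0.632, -0.061], [0.632, 0.775, 0.022], [0.061, -0.022, -0.998]]
wrist_force: [-0.1, -0.3, -4.1]
grip_width: 0.0401
```

```bash
python3 where.py hubG "[.6517,-.116,.075]" 53.0;python3 -c "
from plant import telemetry as t
print(t.read_state()['tcp_rot'])"
```

```text
t 13.7333 hub [ 0.6466 -0.1152  0.0968] axis [ 0.0656 -0.0366] yaw%90 52.4 roll cmd rad -0.01
tool shift cm [-0.58  0.31  2.14] wrench [-0.1 -0.3 -4.1]
[[-0.77275505  0.63175623 -0.06110404]
 [ 0.63174743  0.77486433  0.02191931]
 [ 0.061195   -0.02166406 -0.9978907 ]]
```

>>> jog_arm(
  commands=[35, 2.6, -2.1, -0.5, 0, 35, 2.6, -2.1, -0.5, 0, 35, 2.6, -2.1, -0.5, 0, 35, 0, 0, 0, 0, 35, 0, 0, 0, 0, 35, 0, 0, 0, 0, 35, 0, 0, 0, 0],
)

```text
time_s: 14.32
ee_pos: [0.5528, -0.1204, 0.3186]
tcp_rot: [[-0.768, 0.636, -0.072], [0.636, 0.771, 0.025], [0.071, -0.027, -0.997]]
wrist_force: [0.4, 0.5, -3.7]
grip_width: 0.0407
```

>>> jog_arm(
  commands=[35, 0, 0, -1, 0, 35, 0, 0, -1, 0, 35, 0, 0, -1, 0, 35, 0, 0, -1, 0, 35, 0, 0, -1, 0, 35, 0, 0, 0, 0],
)

```text
time_s: 14.82
ee_pos: [0.5603, -0.1222, 0.3741]
tcp_rot: [[-0.769, 0.636, -0.068], [0.636, 0.771, 0.024], [0.067, -0.025, -0.997]]
wrist_force: [0.9, 0.4, -3.8]
grip_width: 0.0406
```

>>> jog_arm(
  commands=[35, 0, 0, 3.5, 0, 35, 0, 0, 3.5, 0, 35, 0, 0, 0, 0, 35, 0, 0, 0, 0],
)

```text
time_s: 15.15
ee_pos: [0.5584, -0.1209, 0.3071]
tcp_rot: [[-0.77, 0.636, -0.057], [0.636, 0.772, 0.02], [0.057, -0.021, -0.998]]
wrist_force: [0.4, -0.5, -2.4]
grip_width: 0.0408
```

>>> jog_arm(
  commands=[35, 0, 0, -1.2, 0, 35, 0, 0, -1.2, 0, 35, 0, 0, -1.2, 0, 35, 0, 0, -1.2, 0, 35, 0, 0, -1.2, 0, 35, 0, 0, -1.2, 0, 35, 0, 0, 3.8, 0, 35, 0, 0, 3.8, 0, 35, 0, 0, 0, 0, 35, 0, 0, -1.2, 0, 35, 0, 0, -1.2, 0, 35, 0, 0, -1.2, 0],
)

```text
time_s: 16.15
ee_pos: [0.5655, -0.1225, 0.3638]
tcp_rot: [[-0.771, 0.635, -0.04], [0.635, 0.772, 0.014], [0.04, -0.015, -0.999]]
wrist_force: [1.0, 0.4, -3.9]
grip_width: 0.04
```

>>> jog_arm(
  commands=[35, 0, 0, -1.2, 0, 35, 0, 0, -1.2, 0, 35, 0, 0, -1.2, 0, 35, 0, 0, 3.8, 0, 35, 0, 0, 3.8, 0, 35, 0, 0, 0, 0, 35, 0, 0, 0, 0],
)

```text
time_s: 16.73
ee_pos: [0.5687, -0.1231, 0.352]
tcp_rot: [[-0.772, 0.635, -0.011], [0.635, 0.773, 0.003], [0.01, -0.005, -1.0]]
wrist_force: [0.6, -0.2, -2.8]
grip_width: 0.04
```

```bash
python3 where.py hubG "[.6517,-.116,.13]" 53.0
```

```text
t 16.7333 hub [ 0.5661 -0.1226  0.1455] axis [ 0.0155 -0.0176] yaw%90 52.2 roll cmd rad -0.014
tool shift cm [-6.21  5.95  1.46] wrench [ 0.6 -0.2 -2.8]
```

>>> jog_arm(
  commands=[35, -0.6, 0.6, 0, 0, 35, -0.6, 0.6, 0, 0, 35, -0.6, 0.6, 0, 0, 35, -0.6, 0.6, 0, 0, 35, -0.6, 0.6, 0, 0, 35, -0.6, 0.6, 0, 0, 35, -0.6, 0.6, 0, 0, 35, -0.6, 0.6, 0, 0, 35, -0.6, 0.6, 0, 0, 35, -0.5, 0.4, 0, -0.014, 35, 0, 0, 0, 0, 35, 0, 0, 0, 0],
)

```text
time_s: 17.73
ee_pos: [0.6583, -0.1161, 0.3949]
tcp_rot: [[-0.781, 0.624, 0.022], [0.624, 0.782, -0.008], [-0.022, 0.008, -1.0]]
wrist_force: [0.1, 0.4, -3.7]
grip_width: 0.0406
```

```bash
python3 where.py hubG "[.6517,-.116,.07]" 53.0;python3 -c "
from plant import telemetry as t
print(t.read_state()['tcp_rot'])"
```

```text
t 17.7333 hub [ 0.6626 -0.1177  0.1885] axis [-0.0179 -0.0069] yaw%90 53.1 roll cmd rad 0.001
tool shift cm [ 1.22 -0.64 11.82] wrench [ 0.1  0.4 -3.7]
[[-0.78135676  0.62367892  0.02249924]
 [ 0.62368253  0.78163966 -0.0077167 ]
 [-0.02239904  0.00800289 -0.99971708]]
```

>>> jog_arm(
  commands=[35, 0.3, -0.2, 1.5, 0, 35, 0.3, -0.2, 1.5, 0, 35, 0.3, -0.2, 1.5, 0, 35, 0.3, 0, 1.5, 0, 35, 0, 0, 1.5, 0, 35, 0, 0, 1, 0, 35, 0, 0, 0, 0, 35, 0, 0, 0, 0],
)

```text
time_s: 18.4
ee_pos: [0.6459, -0.1146, 0.3217]
tcp_rot: [[-0.779, 0.626, 0.035], [0.626, 0.78, -0.012], [-0.035, 0.013, -0.999]]
wrist_force: [0.7, -0.7, -4.3]
grip_width: 0.0401
```

```bash
python3 where.py hubG "[.6517,-.116,.044]" 53.0;python3 -c "
from plant import telemetry as t
print(t.read_state()['tcp_rot'])"
```

```text
t 18.4 hub [ 0.653  -0.1172  0.1153] axis [-0.0309 -0.0025] yaw%90 52.9 roll cmd rad -0.002
tool shift cm [ 0.42 -0.08  7.12] wrench [ 0.7 -0.7 -4.3]
[[-0.77907376  0.62592762  0.03547806]
 [ 0.62593972  0.77977694 -0.01214014]
 [-0.03526382  0.01274907 -0.99929671]]
```

>>> jog_arm(
  commands=[35, 0.05, 0, 0.7, 0, 35, 0.05, 0, 0.7, 0, 35, 0.05, 0, 0.7, 0, 35, 0.05, 0, 0.7, 0, 35, 0.05, 0, 0.7, 0, 35, 0, 0, 0.5, 0, 35, 0, 0, 0, 0, 35, 0, 0, 0, 0],
)

```text
time_s: 19.07
ee_pos: [0.646, -0.1137, 0.2809]
tcp_rot: [[-0.779, 0.626, 0.04], [0.626, 0.78, -0.013], [-0.039, 0.014, -0.999]]
wrist_force: [-0.0, -0.5, -4.5]
grip_width: 0.0404
```

```bash
python3 where.py hubG "[.6517,-.116,.044]" 53.0;python3 -c "
from plant import telemetry as t
print(t.read_state()['tcp_rot'])"
```

```text
t 19.0667 hub [ 0.654  -0.1165  0.0745] axis [-0.035  -0.0013] yaw%90 52.9 roll cmd rad -0.002
tool shift cm [ 0.33 -0.14  3.04] wrench [-0.  -0.5 -4.5]
[[-0.77868272  0.62616487  0.03963304]
 [ 0.62618719  0.77955782 -0.0133872 ]
 [-0.03927884  0.01439332 -0.99912462]]
```

>>> jog_arm(
  commands=[35, 0.15, -0.1, 0.4, 0, 35, 0.1, -0.05, 0.6, 0, 35, 0.05, 0, 0.6, 0, 35, 0.05, 0, 0.5, 0, 35, 0, 0, 0.2, 0, 35, 0, 0, 0, 0],
)

```text
time_s: 19.57
ee_pos: [0.6431, -0.113, 0.2557]
tcp_rot: [[-0.779, 0.626, 0.04], [0.626, 0.78, -0.014], [-0.04, 0.015, -0.999]]
wrist_force: [-0.1, 0.4, -4.0]
grip_width: 0.0405
```

```bash
python3 where.py hubG "[.6517,-.116,.044]" 53.0
```

```text
t 19.5667 hub [ 0.6512 -0.1158  0.0494] axis [-0.0358 -0.001 ] yaw%90 52.9 roll cmd rad -0.002
tool shift cm [-0.03  0.01  0.54] wrench [-0.1  0.4 -4. ]
```

>>> jog_arm(
  commands=[35, 0, 0, 0.3, 0, 35, 0, 0, 0.2, 0, 35, 0, 0, 0, 0],
)

```text
time_s: 19.82
ee_pos: [0.6436, -0.1131, 0.2505]
tcp_rot: [[-0.779, 0.626, 0.041], [0.626, 0.78, -0.014], [-0.041, 0.015, -0.999]]
wrist_force: [-0.6, -0.1, -3.7]
grip_width: 0.0402
```

```bash
python3 where.py hubG "[.6517,-.116,.044]" 53.0
```

```text
t 19.8167 hub [ 0.6518 -0.116   0.0441] axis [-0.0367 -0.0007] yaw%90 52.9 roll cmd rad -0.002
tool shift cm [ 0.01 -0.01  0.01] wrench [-0.6 -0.1 -3.7]
```

>>> jog_arm(
  commands=[35, 0, 0, 0.1, 0, 45, 0, 0, 0, 0, 60, 0, 0, 0, 0, 100, 0, 0, 0, 0, 100, 0, 0, 0, 0],
)

```text
time_s: 20.23
ee_pos: [0.6445, -0.1135, 0.252]
tcp_rot: [[-0.778, 0.626, 0.046], [0.626, 0.78, -0.016], [-0.046, 0.017, -0.999]]
wrist_force: [0.7, 0.2, -0.1]
grip_width: 0.0733
```

```bash
python3 - <<'E'
from h import *
s,d=snap("wrist","w9"); print(s["grip_width"],s["time_s"],s["ee_pos"],s["wrist_force"])
cv2.imwrite("pics/w9c.png",cv2.resize(d["img"][120:370,160:480],None,fx=2.4,fy=2.4,interpolation=cv2.INTER_CUBIC))
s,d=snap("scene","s9")
cv2.imwrite("pics/s9c.png",cv2.resize(d["img"][170:290,310:430],None,fx=5,fy=5,interpolation=cv2.INTER_CUBIC))
E
```

```text
0.0732949274168258 20.2333 [ 0.64446312 -0.11346173  0.252049  ] [ 0.65679315  0.15813523 -0.11535326]
```

View pics/w9c.png

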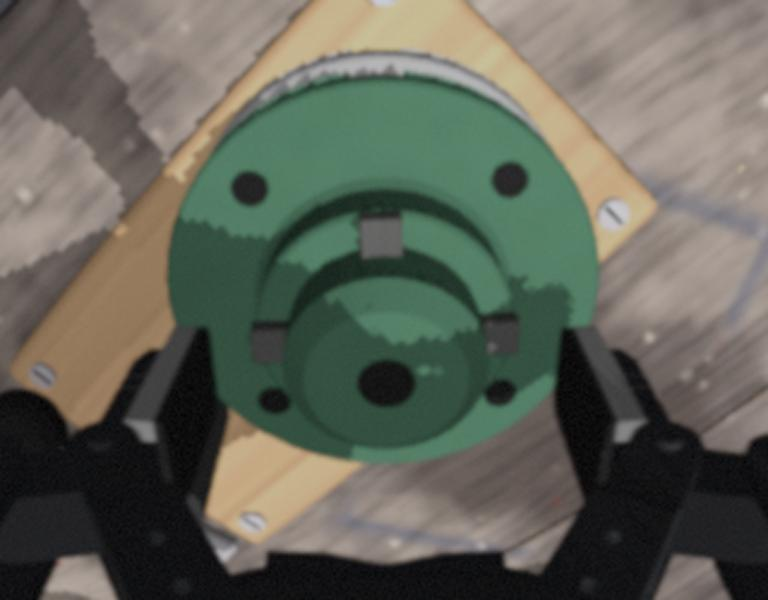

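View pics/s9c.png

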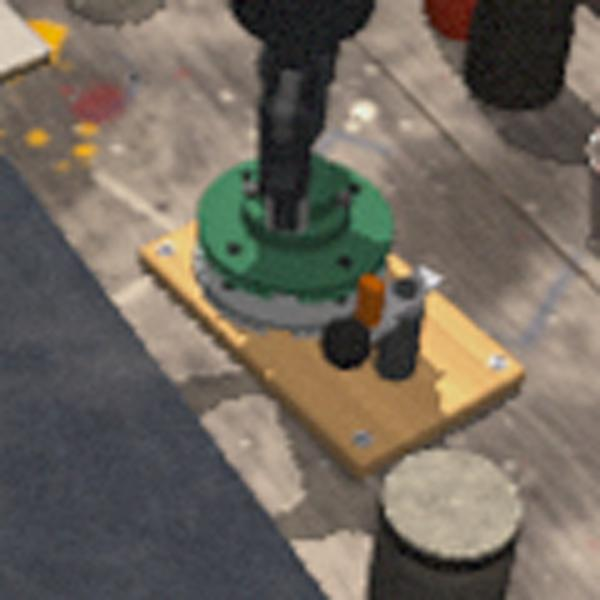

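```bash
python3 - <<'E'
from hubw import *
world("w9",[(0,509,180),(1,249,188),(2,274,401),(3,500,393)],(386,384),[(168,270),(598,270),(388,78),(385,463)],2.4,160,120)
E
```

```text
tool [0.001, -0.001, 0.2092, 0.0478, -0.0117, 1.5402] res [-0.  -0.1  0.3  0.3  0.2 -0.6 -0.2 -0.4 -0.2 -0.5 -0.7 -0.5  0.6 -1.
  1.4 -0.4]
world [ 0.6527 -0.1168  0.043 ] axis [-0.0011 -0.0039  1.    ] yaw 53.0
```

```bash
python3 - <<'E'
from h import *
c=np.load("cal_top0.npz"); s=np.load("s9.npz")
print("jar",at_z(*ray_static(c,(419,185)),.086)); print("jar scene",at_z(*ray_static(s,(310+450/5,170+502/5)),.086))
print("tab scene top",at_z(*ray_static(s,(310+371/5,170+283/5)),.104),"pivot",at_z(*ray_static(s,(310+405/5,170+289/5)),.076))
E
```

```text
jar [ 0.59678696 -0.33247901  0.086     ]
jar scene [ 0.59926097 -0.34369732  0.086     ]
tab scene top [ 0.63378736 -0.21830676  0.104     ] pivot [ 0.66457447 -0.20797185  0.076     ]
```

>>> jog_arm(
  commands=[100, 0, 0, -1, 0, 100, 0, 0, -2, 0, 100, 0, 0, -2.5, 0, 100, 0, 0, -2.5, 0, 30, 0, 0, -1, 0.1, 0, 0, 0, 0, 0.12, 0, 0, 0, 0, 0.12, 0, 0, 0, 0, 0.12, 0, 0, 0, 0, 0.12, 0, 0, 0, 0, 0.1, 0, 0, 0, 0, 0],
)

```text
time_s: 21.25
ee_pos: [0.6397, -0.1117, 0.3575]
tcp_rot: [[-0.182, 0.982, 0.056], [0.983, 0.183, -0.018], [-0.028, 0.052, -0.998]]
wrist_force: [0.4, -0.1, -0.8]
grip_width: 0.0006
```

```bash
cat > tip.py <<'E'
from h import *
from plant import telemetry
import sys
s=telemetry.read_state(); R=np.array(s["tcp_rot"]); p=np.array(s["ee_pos"]); t=p+R@[0,0,.173]
xa=np.degrees(np.arctan2(R[1,0],R[0,0]))
print("t",s["time_s"],"tip",t.round(4),"xang",xa.round(1),"z",R[:,2].round(3),"F",np.round(s["wrist_force"],1),"w",round(s["grip_width"],4))
if len(sys.argv)>1:
    g=np.array(eval(sys.argv[1])); print("tool shift cm",(100*R.T@(g-t)).round(2))
E
python3 tip.py "[.643,-.246,.130]"
```

```text
t 21.25 tip [ 0.6495 -0.1149  0.1848] xang 100.5 z [ 0.056 -0.018 -0.998] F [ 0.4 -0.1 -0.8] w 0.0006
tool shift cm [-12.62  -3.32   5.67]
```

>>> jog_arm(
  commands=[0, -2.5, -0.7, 0, 0, 0, -3.2, -0.8, 0, 0, 0, -3.2, -0.8, 0, 0, 0, -2.5, -0.6, 0, 0, 0, -1.0, -0.3, 0, 0, 0, 0, 0, 0, 0, 0, 0, 0, 0, 0],
)

```text
time_s: 21.83
ee_pos: [0.6313, -0.2419, 0.3643]
tcp_rot: [[-0.205, 0.977, 0.061], [0.978, 0.207, -0.019], [-0.031, 0.056, -0.998]]
wrist_force: [0.3, -0.5, 0.9]
grip_width: 0.0001
```

```bash
python3 tip.py "[.642,-.246,.083]"; python3 - <<'E'
from h import *
s,d=snap("wrist","w10")
E
```

```text
t 21.8333 tip [ 0.6419 -0.2452  0.1916] xang 101.9 z [ 0.061 -0.019 -0.998] F [ 0.3 -0.5  0.9] w 0.0001
tool shift cm [ 0.26 -0.61 10.84]
```

View pics/w10.png

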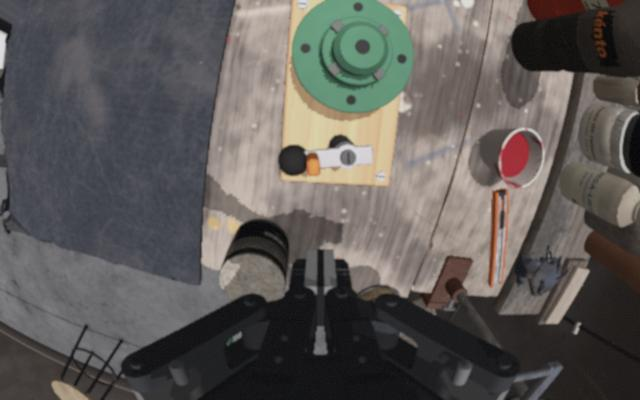

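```bash
python3 - <<'E'
from h import *
c=np.load("w10.npz"); a=c["img"][130:190,270:390]
cv2.imwrite("pics/w10c.png",cv2.resize(a,None,fx=6,fy=6,interpolation=cv2.INTER_CUBIC))
E
```

```text
(no output)
```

View pics/w10c.png

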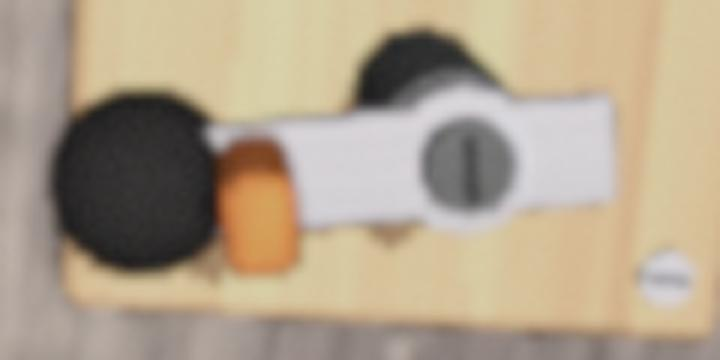

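```bash
python3 - <<'E'
from h import *
c=np.load("w10.npz"); Q=lambda x,y,z:P(c,(270+x/6,130+y/6),z)
print("tab",Q(260,228,.104).round(4),"pivot",Q(468,165,.077).round(4),"pad",Q(138,180,.058).round(4))
b,a=Q(605,150,.075),Q(320,172,.075); d=a-b; print(np.degrees(np.arctan2(d[1],d[0]))%360)
E
```

```text
tab [ 0.6345 -0.2158  0.104 ] pivot [ 0.6635 -0.2075  0.077 ] pad [ 0.6189 -0.2227  0.058 ]
196.2056640280875
```

>>> jog_arm(
  commands=[0, 0.1, -0.2, 2.0, 0, 0, 0.1, -0.2, 2.0, 0, 0, 0, -0.2, 2.0, 0, 0, 0, 0, 2.0, 0, 0, 0, 0, 1.5, 0, 0, 0, 0, 0.6, 0, 0, 0, 0, 0, 0, 0, 0, 0, 0, 0],
)

```text
time_s: 22.55
ee_pos: [0.6342, -0.2291, 0.263]
tcp_rot: [[-0.224, 0.972, 0.065], [0.974, 0.226, -0.017], [-0.031, 0.06, -0.998]]
wrist_force: [-1.4, -4.3, -0.4]
grip_width: -0.0001
```

```bash
python3 tip.py "[.642,-.246,.083]"
```

```text
t 22.55 tip [ 0.6455 -0.2321  0.0904] xang 102.9 z [ 0.065 -0.017 -0.998] F [-1.4 -4.3 -0.4] w -0.0001
tool shift cm [-1.25 -0.7   0.74]
```

>>> jog_arm(
  commands=[0, 0.2, -0.3, 0.4, 0.08, 0, 0.4, -0.22, 0, 0.12, 0, 0.4, -0.22, 0, 0.12, 0, 0.4, -0.22, 0, 0.12, 0, 0.4, -0.22, 0, 0.12, 0, 0, 0, 0, 0],
)

```text
time_s: 23.05
ee_pos: [0.624, -0.2126, 0.2654]
tcp_rot: [[0.347, 0.935, 0.075], [0.938, -0.345, -0.029], [-0.001, 0.081, -0.997]]
wrist_force: [0.4, 0.2, -0.3]
grip_width: 0.0
```

```bash
cat >> tip.py <<'E'
piv=np.array([.664,-.2075]); xr=R[:2,0]/np.linalg.norm(R[:2,0]); yr=np.array([xr[1],-xr[0]])
q=piv-t[:2]; print("pivot in tool xy mm",(1000*xr@q).round(1),(1000*yr@q).round(1), "clip angle if flush", np.round(np.radians(xa+90-98.2),2))
E
python3 tip.py; python3 -c "
from h import *
s,d=snap('scene','s11'); cv2.imwrite('pics/s11c.png',cv2.resize(d['img'][170:290,310:430],None,fx=5,fy=5,interpolation=cv2.INTER_CUBIC))"
```

```text
t 23.05 tip [ 0.6371 -0.2177  0.0929] xang 69.7 z [ 0.075 -0.029 -0.997] F [ 0.4  0.2 -0.3] w 0.0
pivot in tool xy mm 18.9 21.7 clip angle if flush 1.07
```

View pics/s11c.png

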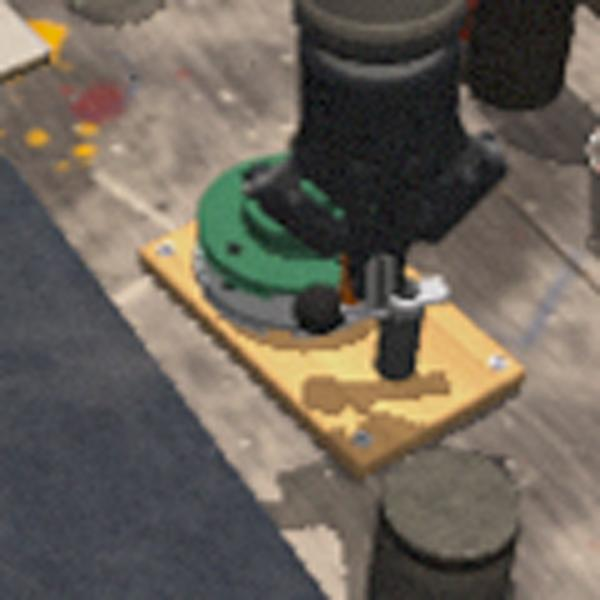

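>>> jog_arm(
  commands=[0, 0.3, -0.5, 0.4, 0.08, 0, 0.4, -0.35, 0.3, 0.12, 0, 0.4, -0.25, 0, 0.12, 0, 0.4, -0.25, 0, 0.12, 0, 0, 0, 0, 0],
)

```text
time_s: 23.52
ee_pos: [0.6208, -0.196, 0.2637]
tcp_rot: [[0.705, 0.704, 0.084], [0.708, -0.705, -0.037], [0.033, 0.086, -0.996]]
wrist_force: [-0.9, -0.3, -0.7]
grip_width: 0.0005
```

```bash
python3 tip.py; python3 -c "
from h import *
s,d=snap('scene','s12'); cv2.imwrite('pics/s12c.png',cv2.resize(d['img'][170:290,310:430],None,fx=5,fy=5,interpolation=cv2.INTER_CUBIC))"
```

```text
t 23.5167 tip [ 0.6353 -0.2025  0.0914] xang 45.1 z [ 0.084 -0.037 -0.996] F [-0.9 -0.3 -0.7] w 0.0005
pivot in tool xy mm 16.7 23.9 clip angle if flush 0.64
```

View pics/s12c.png

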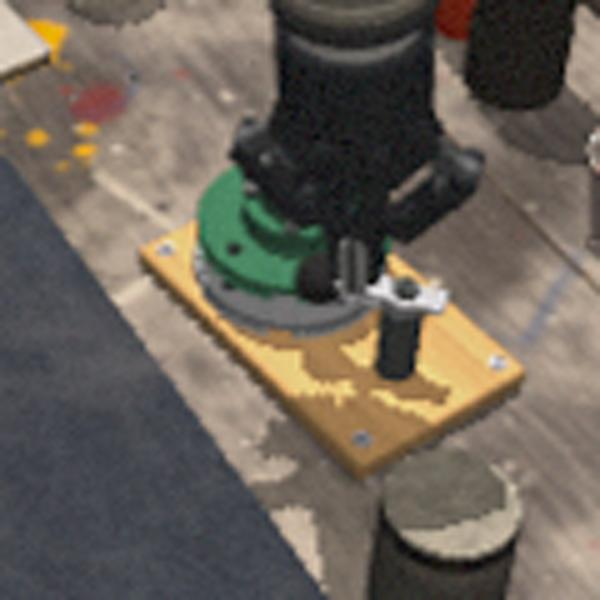

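>>> jog_arm(
  commands=[0, 0.4, -0.35, 0.4, 0.1, 0, 0.5, -0.3, 0.3, 0.1, 0, 0.5, -0.25, 0.1, 0.1, 0, 0.5, -0.2, 0, 0.1, 0, 0, 0, 0, 0],
)

```text
time_s: 23.98
ee_pos: [0.6289, -0.1809, 0.2603]
tcp_rot: [[0.916, 0.394, 0.083], [0.398, -0.916, -0.045], [0.059, 0.074, -0.995]]
wrist_force: [-0.4, -0.2, 0.4]
grip_width: 0.0003
```

```bash
python3 tip.py; python3 -c "
from h import *
s,d=snap('scene','s13'); cv2.imwrite('pics/s13c.png',cv2.resize(d['img'][170:290,310:430],None,fx=5,fy=5,interpolation=cv2.INTER_CUBIC))"
```

```text
t 23.9833 tip [ 0.6433 -0.1887  0.0881] xang 23.5 z [ 0.083 -0.045 -0.995] F [-0.4 -0.2  0.4] w 0.0003
pivot in tool xy mm 11.5 25.5 clip angle if flush 0.27
```

View pics/s13c.png

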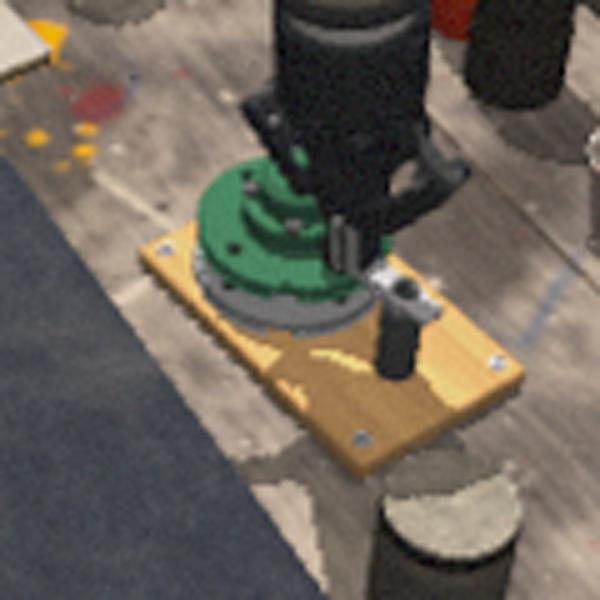

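>>> jog_arm(
  commands=[0, -0.8, 0, 0, 0, 0, -1.5, 0, -0.5, 0, 0, -1, 0, -2, 0, 0, 0, 0, -3, 0, 0, 0, 0, -3, 0, 0, -2, 0, -2, 0, 0, 0, 0, 0, 0, 0, 0, 0, 0, 0],
)

```text
time_s: 24.7
ee_pos: [0.5676, -0.1999, 0.3672]
tcp_rot: [[0.896, 0.436, 0.09], [0.44, -0.897, -0.042], [0.062, 0.077, -0.995]]
wrist_force: [-0.4, -0.8, -0.2]
grip_width: 0.0003
```

```bash
python3 tip.py; python3 -c "
from h import *
s,d=snap('wrist','w14')
s,d=snap('scene','s14'); cv2.imwrite('pics/s14c.png',cv2.resize(d['img'][170:290,310:430],None,fx=5,fy=5,interpolation=cv2.INTER_CUBIC))"
```

```text
t 24.7 tip [ 0.5831 -0.2072  0.195 ] xang 26.2 z [ 0.09  -0.042 -0.995] F [-0.4 -0.8 -0.2] w 0.0003
pivot in tool xy mm 72.5 36.0 clip angle if flush 0.31
```

View pics/s14c.png

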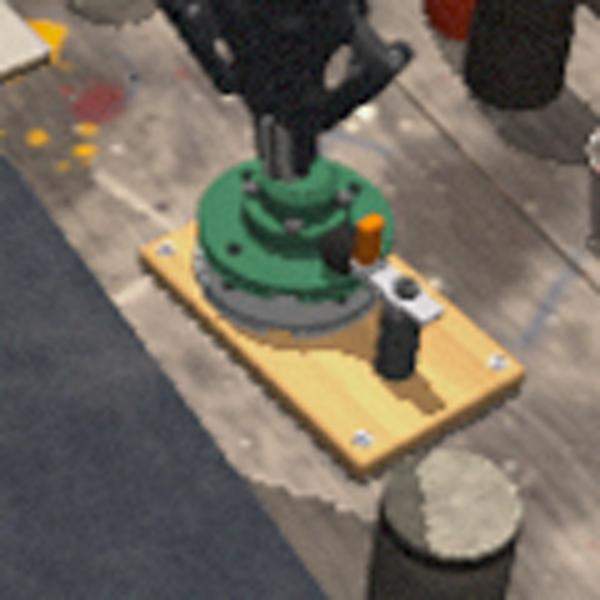

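View pics/w14.png

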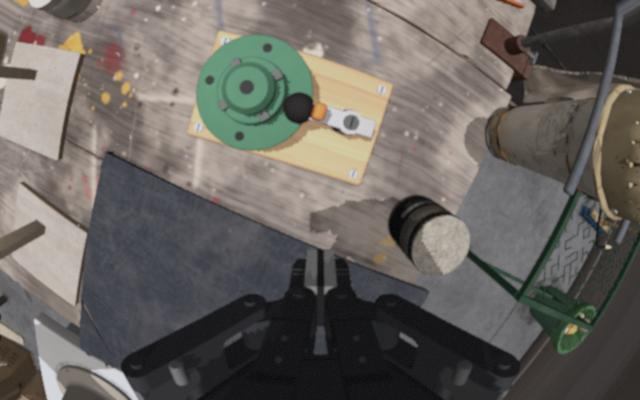

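The wrist picture shows the black pad at (298,107) on the green flange's edge, the tab at (319,112) and the pivot at (351,122). I'll work out the clip angle and the final hub pose.

```bash
python3 - <<'E'
from h import *
c=np.load("w14.npz"); a=c["img"][25:160,185:400]
cv2.imwrite("pics/w14c.png",cv2.resize(a,None,fx=3.6,fy=3.6,interpolation=cv2.INTER_CUBIC))
E
```

```text
(no output)
```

View pics/w14c.png

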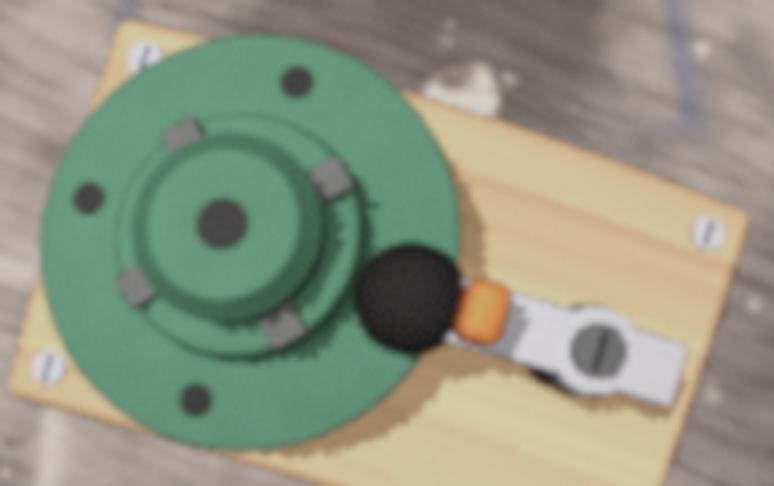

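```bash
python3 - <<'E'
from h import *
c=np.load("w14.npz"); Q=lambda x,y,z:P(c,(185+x/3.6,25+y/3.6),z)
hub=Q(221,223,.092)[:2]; hc=np.mean([Q(*a,.056)[:2] for a in((296,82),(195,400))],0); pv=Q(598,351,.077)[:2]; tab=Q(484,312,.104)[:2]; pad=Q(408,297,.062)[:2]; ae=Q(674,375,.075)[:2]
A=lambda a,b:np.degrees(np.arctan2(*(b-a)[::-1]))
print("hub",hub,hc,"pivot",pv,"dist",np.linalg.norm(pv-hc))
print("to hub",A(pv,hc),"to pad",A(pv,pad),np.linalg.norm(pad-pv),"tab",A(pv,tab),np.linalg.norm(tab-pv),"arm tail",A(ae,pv), "edge of flange dist pad",np.linalg.norm(pad-hc))
print("clip rad", np.radians(A(pv,pad)-A(pv,hc)))
E
python3 - <<'E'
from hubw import *
world("w14",[(0,296,82),(1,88,198),(2,195,400)],(221,223),[(41,235),(250,36),(458,215),(250,450),(100,95)],3.6,185,25)
E
```

```text
hub [ 0.6519978  -0.11683492] [ 0.6518271  -0.11694498] pivot [ 0.66277491 -0.20767134] dist 0.09138449847340109
to hub 96.88052631188752 to pad 99.22503914035781 0.0467998436295859 tab 100.16352239262187 0.030301878836413314 arm tail 99.97695027861518 edge of flange dist pad 0.044664879956562036
clip rad 0.040919468212051543
tool [0.0924, -0.063, 0.3277, -0.0132, -0.0729, 1.1051] res [-0.2 -0.1  0.4 -0.   0.1 -0.6 -0.8  0.9 -0.4 -1.2 -0.2 -0.1  1.2 -0.4
 -2.2]
world [ 0.6523 -0.1166  0.042 ] axis [-0.0237  0.0088  0.9997] yaw 52.8
```

```bash
python3 -c "
from plant import env
print(env.close_job())"
```

```text
the job is handed in; nothing more can be done
None
```

I seated both hubs, swung the clip onto the green hub's flange, and handed the job in at about 25 s of the 72 s allowed. The hand-in gave no verdict, so the results below are from my own measurements.

- **Silver hub:** It went onto the spigot at the lug angle I read from the wrist camera (about 53°), on the first try. Measured just after release, its origin was at 15.3 mm (fully home is 16), about 1 mm off the spigot's axis and tilted about 0.01 rad. I couldn't measure it again once the green hub covered it.
- **Green hub:** It dropped onto the silver hub's lugs on the first try. Its origin was at 43 mm just after release and 42 mm in the last picture (fully home is 44). It stayed within 1 mm of the silver hub's axis.
- **Clip:** It ended at about 0.05 rad, with the pad over the flange 45 mm from the hub's axis. I judged the pad's contact from the pictures only; its pressing force can't be measured.
- **Tub and jar:** My path stayed clear of both. The jar was still standing in the last pictures; I did not check the tub again at the end.
- **Robot:** It ended clear of everything, with the fingertips 195 mm above the bench.

**Disagreements between checks:**
- My first grasp of the silver hub closed on its chamfer, so I opened and gripped it again lower down.
- The tool drifted to about 0.08 rad off vertical while moving. I brought that down to about 0.04 rad before lowering the green hub.
- The last camera fit read the green hub's tilt as 0.025 rad, against about 0.004 rad just after release. I think the later reading is off because the camera was tilted and far from the hub. The hub's top and its bolt-hole centre still lined up within 0.2 mm, which points to it being upright.

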